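# Clamp a freshly glued gift box in the gluing jig

## Robot

A 6-joint arm with a two-finger parallel gripper is mounted at the origin on a cart in front of the work surface, level with it; the furniture and walls round the work are solid. World frame = base frame: x ahead of the robot, y to its left, z up, the work surface at z = 0. Lengths are in m, angles in degrees, forces in N, time in s.
With the tool pointing down it reaches from about 0.4 to 0.825 m from the base axis. Payload 7 kg.
Tool frame: the origin (TCP) lies midway between the tips of the shut fingers; the grasp point (between the pads) lies 19 mm behind it (r.grasp_offset is the distance from the TCP to the grasp point, in m); z points along the fingers, x is the direction in which the jaws open and shut, and the axes are right-handed (so a half turn about z gives the same grasp; the last joint's range is limited). The gripper opens to 88 mm and grips with 3 to 60 N. Pads are 19 mm wide; open, the fingers measure 130 mm over their backs; the gripper's body (78 mm by 193 mm) begins 47 mm behind the grasp point.
Start: joints at [92.252, 20.546, 0.682, 0, -70.136, -16.507], TCP at [0.166, 0.654, 0.227] pointing down, gripper open.
Joint ranges: [-176.03, 176.03], [-82.01, 121.73], [-58.28, 71.71], [-173.87, 95.51], [-174.79, -0.11], [-173.66, 173.66]. Speed limits (degrees/s): [136.94, 136.94, 172.46, 180, 180, 180].

## Interface

Orientations are given as [roll, pitch, yaw] about the fixed x, y, z axes, in that order (R = Rz(yaw) Ry(pitch) Rx(roll)).
In Python, from plant import r gives the robot as it stands.
- The arm moves only by the tool step_arm, never from a script. Its argument "deltas" is a list of rows, each a list of 7 numbers: the turn, a rotation vector about the tool's x, y, z in rad, then the shift along the tool's x, y, z in mm, then the opening, from -1 (shut) to 1 (fully open), so that 0 is half open. In form: [[ax, ay, az, x, y, z, grip], ...]. A call has 1 to 10 rows; each row shifts and turns the pose as measured when the row begins, along the tool's axes as they then stand; what a row does not reach is not made up. A row lasts 1/10 s, in which the tool goes at most 50 mm and 8.59 degrees, less where a joint would pass 70% of its speed; a pose out of reach is approached as far as the arm can. A call with a gripper value outside its range is refused whole. The fingers move at their own pace and stop on an object; "squeeze" is the grip in N (left out, the last holds). Time passes only in rows, so rows that do not move let the fingers close. It gives the time, the measured TCP pose, the force and the opening at its end, in the units of the state.
- r.get_state(): the state, without advancing time (a new reading comes with each control period).
- r.capture(name): name is "side" or "top"; returns the picture (384x512x3 uint8, red, green, blue); there is no depth.
- r.camera_info(name): a dict with "vertical_fov" (degrees; the focal length in pixels is half the picture's height over the tangent of half this angle, whatever the lens; pixels are square), "cx", "cy" (the principal point, pixels), "view" (4x4, takes a point from world to camera coordinates). Camera axes: x right, y down, z forward; pixel columns grow to the right and rows downward; lengths in m; the calibration is good to about 2 mm. A picture is of the moment at which its call begins. camera_info takes no time and is no camera call.
- r.close_job(): hands the job in, once; it reports no verdict.
The state is a dict: "time_s": time; "joints": joint angles; "qd": joint speeds; "joint_torque": joint torques, N m; "tcp_pos": TCP position; "eef_rot": TCP orientation; "contact_force": force on the tool from outside, world axes, zero at the start; "moment": the same for the moment, N m; "gripper_width": finger opening in m.
Only numpy, scipy, OpenCV 4.12 (cv2) and the standard library are available. Lean on these libraries where they do the work, as an engineer would, in place of code of your own. Each camera call takes 0.05 s, during which the arm holds its last target.

## Task

The lid of the small kraft gift box beside the gluing jig has just been glued. Set the box upright on the jig board with its long side along the aluminium fence, seat it gently home so that it is flush against the fence and touches the rubber-tipped stop screw, then push the toggle clamp's blue handle down past centre until it snaps over and the pad holds the lid shut. Do not ram the box against fence or stop, do not lean on the handle once it has gone over, and leave the label roll, glue stick and tape measure where they stand.

Things in the scene. Friction and masses are not known exactly. Their poses are not given: they have to be found in the camera images.
- kraft_box: Loose small brown kraft-paper gift box, 50 (x) x 66 (y) x 45 (z) mm, 20 to 50 g, rigid. Origin at the centre of its underside, z up. It starts upright on the bench to the left of the jig, turned by at most 0.6 rad.
- gluing_jig: Fixed jig, white top. Origin on the bench under the clamp's pivot; x across it (away from the robot), y along the clamp (to the robot's left), z up. Board x -75 to 55, y -102 to 140 mm, top z = 15. Riser block x -23 to 23, y -76 to 22, z 15 to 53, bears a toggle clamp, handle at its -y end. Seated, the box stands on the board, its 66 mm side along y, one long face on the fence, centre at x = 0.
- stop_hole (a point): Point on the riser block's +y face (jig 0, 22, 37 mm) where the stop screw comes out along +y: a bolt with a round rubber nose 17 mm across. The nose's flat face stands 16 to 26 mm out of this point, as last set by hand: the setting is not measured, find it by touch or sight. It does not give. The seated box's end face touches it, so the box's centre is 33 mm beyond the face.
- side_fence: Fixed aluminium fence strip on the jig board, 14 x 88 x 20 mm, axes as the jig's. Origin: middle of the lower edge of its locating face, which looks to -x (toward the robot): jig x = 25, y = 84, z = 15. Being 20 mm high, it lets fingers that hold the box by its upper half pass over it.
- clamp_pivot (a point): Pivot of the clamp's arm, 78 mm over the bench (jig 0, 0, 78). Open, the arm stands upright over the riser, nothing of it beyond jig y = 20, its top at z = 175 mm: the nest is free from above. Locked, the arm lies about level along +y and its sprung rubber pad (22 mm across, 81 mm from the pivot) presses the box lid with 10 to 20 N.
- handle_end (a point): Point on the upper face of the clamp handle's blue grip, on its middle line, 19 mm short of the free end. Grip 24 mm wide (jig x), 15 thick, 78 long. Open, the handle slants up and away from the nest, 68 degrees above level, this point at jig y = -53, z = 188 mm. Pushed toward -y, then down, it passes (-80, 182), (-95, 171), (-102, 152), (-106, 135) and locks at (-112, 113).
- clamp_handle (a joint): Angle of clamp handle against clamp arm, rad: 0 open (start; light friction holds it), growing as the handle is pushed. Under 2 N moves it and past 1.8 it drops by itself to 2.45, where the pad meets the lid. Then 4 to 8 N at the grip, fading to nothing at dead centre (about 2.66), where it snaps by itself onto a hard stop (about 2.77 with the box in, 2.83 without).
- label_roll: Loose white roll of labels, 66 mm across, 60 mm high, standing to the right. Bystander; origin at the centre of its underside.
- glue_stick: Loose glue stick with green cap, 27 mm across, 92 mm high, standing upright in front on the left. Bystander; origin at the centre of its underside.
- tape_measure: Loose yellow tape measure, 68 x 71 x 35 mm, lying on the right. Bystander; origin at the centre of its underside.
Things that resemble listed ones, but are neither listed nor needed, are in the scene too. What is shaped like the kraft_box but purple, red or turquoise is not meant.

How it is judged:
By the outcome, as a careful person would: the job done as asked, in the order asked, and still so for the second after the job is handed in, with the robot touching nothing.
It also fails if it takes over 64 s, if anything falls off the work surface, if the arm or the gripper's body presses on something with over 40 N, if the wrist force passes 120 N, or if a joint passes its speed limit or range.

## Working session

There is one attempt and no reset: what is moved stays moved. The work goes in short steps, Python scripts to look and compute and a tool call to move; the robot and the scene stay as the last step left them, time stands still between calls to the robot, and variables do not carry over. Pictures are saved under pics/ and viewed, and the job is handed in when it is done.

Besides the shell and the picture viewer there is one more tool, called after "Request:" as name([rows], argument=value, ...), one row to a line, values as JSON. step_arm: Moves the arm, as the interface text tells. Its arguments: {"type":"object","properties":{"deltas":{"type":"array","items":{"type":"array","items":{"type":"number"}}},"squeeze":{"type":"number"}},"required":["deltas"]}

```bash
mkdir -p pics; ls; python3 - <<'E'
from plant import r
import cv2,numpy as np
for n in("side","top"):
    im=r.capture(n); cv2.imwrite(f"pics/{n}0.png",im[:,:,::-1])
    print(n,{k:np.round(v,4).tolist() for k,v in r.camera_info(n).items()})
print(r.get_state())
E
```

```text
pics
side {'vertical_fov': 56.6895, 'cx': 257.5609, 'cy': 191.9108, 'view': [[-0.9937, 0.1117, 0.0012, 0.5105], [0.0473, 0.4307, -0.9013, 0.0945], [-0.1011, -0.8956, -0.4333, 1.2255], [0.0, 0.0, 0.0, 1.0]]}
top {'vertical_fov': 42.4097, 'cx': 254.6641, 'cy': 183.9431, 'view': [[0.0384, -0.9993, 0.0042, -0.0119], [-0.9773, -0.0384, -0.2083, 0.564], [0.2083, 0.0039, -0.9781, 1.8145], [0.0, 0.0, 0.0, 1.0]]}
{'time_s': 0.1, 'joints': array([ 9.22501076e+01,  2.05889371e+01,  6.37063263e-01, -1.74441800e-02,
       -7.01342516e+01, -1.65056356e+01]), 'qd': array([ 0.07623238,  0.0376123 ,  0.10539917, -0.00569963,  0.02297253,
       -0.02232466]), 'joint_torque': array([-7.21277502e-04, -5.84165990e+01,  2.93749666e+01,  7.01529086e+00,
        1.01808840e-02, -4.46981801e-05]), 'tcp_pos': array([0.16615162, 0.65377303, 0.22568427]), 'eef_rot': array([-1.79991252e+02, -8.72357667e-02, -1.04261475e+02]), 'contact_force': array([-0.787633  , -0.15356521,  0.08096582]), 'moment': array([ 0.00784775, -0.00899705,  0.04891613]), 'gripper_width': 0.08761555717560533}
```

View pics/side0.png

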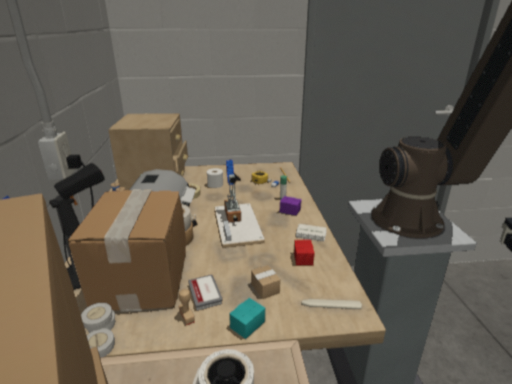

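View pics/top0.png

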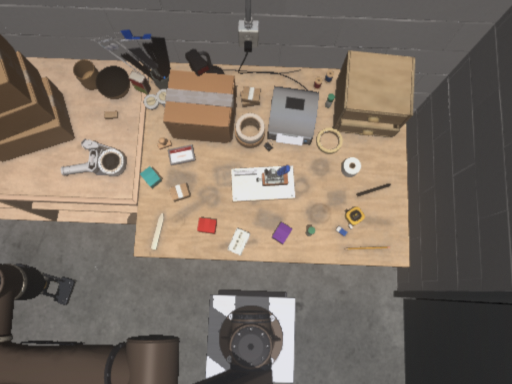

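The side view shows the kraft box at about (265,283), the white jig at (238,225) with the blue handle at (230,170). In the top view the box is at (181,191), the jig board at (263,183) and the handle at (284,170).

```bash
cat > h.py <<'E'
import cv2,numpy as np
from plant import r
def cam(n):
    c=r.camera_info(n); f=192/np.tan(np.radians(c["vertical_fov"]/2)); V=np.array(c["view"]); return f,c["cx"],c["cy"],V
def proj(n,p):
    f,cx,cy,V=cam(n); p=np.atleast_2d(p); q=p@V[:3,:3].T+V[:3,3]; return np.c_[cx+f*q[:,0]/q[:,2],cy+f*q[:,1]/q[:,2]]
def ray(n,u,v):
    f,cx,cy,V=cam(n); R=V[:3,:3]; return -R.T@V[:3,3], R.T@np.array([(u-cx)/f,(v-cy)/f,1])
def onz(n,u,v,z):
    o,d=ray(n,u,v); return o+d*(z-o[2])/d[2]
def crop(n,img,u0,v0,w,h,s,out):
    cv2.imwrite(out,cv2.resize(img[v0:v0+h,u0:u0+w,::-1],None,fx=s,fy=s,interpolation=cv2.INTER_CUBIC))
E
python3 - <<'E'
from h import *
S=cv2.imread("pics/side0.png")[:,:,::-1];T=cv2.imread("pics/top0.png")[:,:,::-1]
crop("side",S,190,150,130,150,4,"pics/s1.png")
crop("top",T,160,140,150,75,5,"pics/t1.png")
for n in("side","top"): print(n,ray(n,256,192)[0])
print(onz("top",181,191,.045),onz("side",265,283,.04),onz("top",233,183,.015),onz("top",295,183,.015))
E
```

```text
side [0.62674813 0.99986569 0.61553971]
top [0.1736589  0.0026517  1.89224383]
[0.52865625 0.28890133 0.045     ] [0.53158427 0.32108509 0.04      ] [0.5739054  0.09430357 0.015     ] [ 0.58336451 -0.14611162  0.015     ]
```

View pics/s1.png

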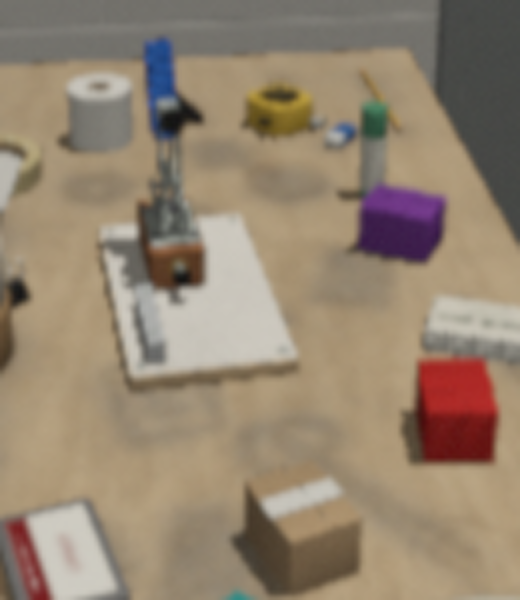

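View pics/t1.png

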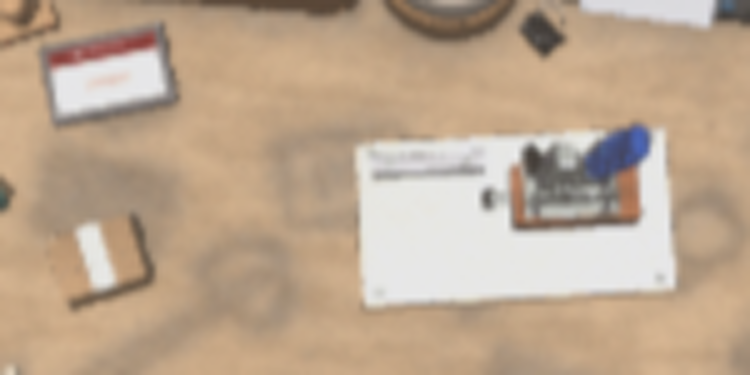

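```bash
cat > m.py <<'E'
from h import *
S=cv2.imread("pics/side0.png")[:,:,::-1];T=cv2.imread("pics/top0.png")[:,:,::-1]
def quad(m):
    cs,_=cv2.findContours(m.astype(np.uint8),cv2.RETR_EXTERNAL,cv2.CHAIN_APPROX_NONE)
    c=max(cs,key=cv2.contourArea); h=cv2.convexHull(c)
    for e in np.arange(1,15,.25):
        a=cv2.approxPolyDP(h,e,True)
        if len(a)<=4: break
    return c,a[:,0,:].astype(float)
def refine(c,q):
    # fit lines to contour points near each side, intersect
    c=c[:,0,:].astype(float); L=[]
    for i in range(4):
        a,b=q[i],q[(i+1)%4]; d=(b-a)/np.linalg.norm(b-a); n=np.array([-d[1],d[0]])
        t=(c-a)@d/np.linalg.norm(b-a); s=abs((c-a)@n)
        p=c[(t>.12)&(t<.88)&(s<1.6)]
        vx,vy,x,y=cv2.fitLine(p.astype(np.float32),cv2.DIST_HUBER,0,.01,.01).ravel(); L.append(np.cross([x,y,1],[x+vx,y+vy,1]))
    out=[]
    for i in range(4):
        p=np.cross(L[i-1],L[i]); out.append(p[:2]/p[2])
    return np.array(out)
U=4
def region(img,box):
    u,v,w,h=box; return cv2.resize(img[v:v+h,u:u+w],None,fx=U,fy=U,interpolation=cv2.INTER_CUBIC)
def up(p,box): return (p+.5)/U-.5+np.array(box[:2])
E
python3 - <<'E'
from m import *
for n,img,box in(("top",T,(225,160,80,50)),("side",S,(205,195,70,55))):
    g=region(img,box); hsv=cv2.cvtColor(np.ascontiguousarray(g),cv2.COLOR_RGB2HSV)
    m=(hsv[...,1]<55)&(hsv[...,2]>150)
    cv2.imwrite(f"pics/mask_{n}.png",m.astype(np.uint8)*255)
    c,q=quad(m); 
    try:q2=refine(c,q)
    except Exception as e: print(e); q2=q
    for a,b in zip(q,q2): print(n,up(a,box).round(2),up(b,box).round(2),onz(n,*up(b,box),.015).round(4))
E
python3 -c "
import cv2,numpy as np
a=[cv2.imread('pics/mask_%s.png'%n) for n in('top','side')]
h=max(x.shape[0] for x in a); print([x.shape for x in a])
cv2.imwrite('pics/mm.png',np.hstack([np.vstack([x,np.zeros((h-x.shape[0],x.shape[1],3),np.uint8)]) for x in a]))"
```

```text
OpenCV(4.12.0) /io/opencv/modules/imgproc/src/linefit.cpp:50: error: (-215:Assertion failed) count > 0 in function 'fitLine2D_wods'

top [292.62 165.38] [292.62 165.38] [ 0.6535 -0.1353  0.015 ]
top [294.38 197.62] [294.38 197.62] [ 0.5256 -0.1449  0.015 ]
top [232.62 200.88] [232.62 200.88] [0.5035 0.0924 0.015 ]
top [231.12 167.88] [231.12 167.88] [0.634  0.1045 0.015 ]
side [249.38 202.88] [263.39 236.62] [0.5043 0.0772 0.015 ]
side [263.88 238.62] [264.36 239.03] [0.503  0.0908 0.015 ]
side [222.88 243.88] [222.4  244.15] [0.631  0.1045 0.015 ]
side [215.62 212.38] [205.38 166.74] [ 0.6937 -0.531   0.015 ]
[(200, 320, 3), (220, 280, 3)]
```

View pics/mm.png

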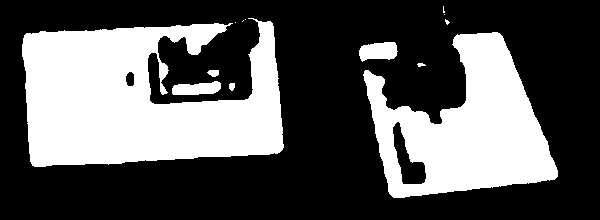

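```bash
cat > jig.py <<'E'
from m import *
from scipy.optimize import least_squares
def jigfit(T=T,S=S,verbose=True):
    P=[]
    for n,img,box in(("top",T,(225,160,80,50)),("side",S,(205,195,70,55))):
        g=region(img,box); hsv=cv2.cvtColor(np.ascontiguousarray(g),cv2.COLOR_RGB2HSV)
        m=(hsv[...,1]<55)&(hsv[...,2]>150)
        cs,_=cv2.findContours(m.astype(np.uint8),cv2.RETR_EXTERNAL,cv2.CHAIN_APPROX_NONE)
        c=max(cs,key=cv2.contourArea)[:,0,:]
        W=np.array([onz(n,*up(p,box),.015)[:2] for p in c]); P.append(W)
    res=[]
    def loc(q,W):
        c,s=np.cos(q[2]),np.sin(q[2]); d=W-q[:2]; return np.c_[c*d[:,0]+s*d[:,1],-s*d[:,0]+c*d[:,1]]
    q0=np.array([.583,-.04,.08])
    for W in P:
        def fn(q):
            l=loc(q,W)
            r4=np.c_[l[:,0]+.075,.055-l[:,0],l[:,1]+.102,.140-l[:,1]]
            i=np.argmin(abs(r4),1); rr=r4[range(len(l)),i]
            rr=np.where(abs(rr)>.008,.008*np.sign(rr),rr); return rr
        s=least_squares(fn,q0,loss="soft_l1",f_scale=.001,diff_step=1e-3); res.append(s.x)
        if verbose: print(s.x.round(4),np.degrees(s.x[2]).round(2),np.sqrt(np.median(fn(s.x)**2)))
    return res
E
python3 - <<'E'
from jig import *
jigfit()
# kraft box masks
for n,img,box in(("top",T,(165,175,35,35)),("side",S,(245,260,45,45))):
    g=region(img,box); cv2.imwrite(f"pics/k_{n}.png",cv2.resize(g[...,::-1],None,fx=3,fy=3,interpolation=cv2.INTER_CUBIC))
a=[cv2.resize(cv2.imread('pics/k_%s.png'%n),(400,400)) for n in('top','side')]
cv2.imwrite("pics/kk.png",np.hstack(a))
E
```

```text
[ 0.5907 -0.0386  0.0925] 5.3 0.0014328860777844585
[ 0.5903 -0.0406  0.0964] 5.52 0.0007316279175025388
```

View pics/kk.png

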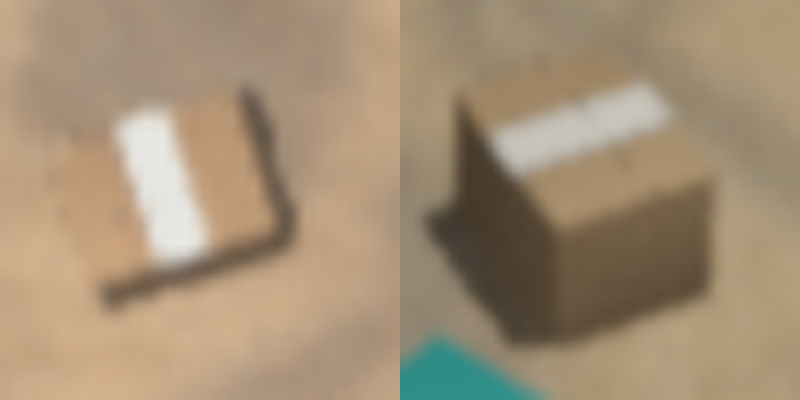

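```bash
python3 - <<'E'
from m import *
for nm,L in (("corners",[(60,95),(205,45),(315,180),(160,228)]),("label",[(88,132),(245,82),(278,122),(118,176)])):
    p=np.array(L)/400*45-.5+[245,260]; W=np.array([onz("side",*x,.045)[:2] for x in p]); print(nm,W.round(4).tolist(),W.mean(0).round(4))
    e=[W[(i+1)%4]-W[i] for i in range(4)]; print([ (round(float(np.hypot(*x)),4),round(float(np.degrees(np.arctan2(x[1],x[0]))),1)) for x in e])
g=region(T,(165,175,35,35)); hsv=cv2.cvtColor(np.ascontiguousarray(g),cv2.COLOR_RGB2HSV)
m=(hsv[...,1]<50)&(hsv[...,2]>150)
cs,_=cv2.findContours(m.astype(np.uint8),cv2.RETR_EXTERNAL,cv2.CHAIN_APPROX_NONE); c=max(cs,key=cv2.contourArea)
W=np.array([onz("top",*up(p,(165,175,35,35)),.045)[:2] for p in c[:,0,:]],np.float32)*1000
print("top label",cv2.minAreaRect(W))
W=np.array([onz("top",*(np.array(x)/400*35-.5+[165,175]),.045)[:2] for x in [(62,150),(245,88),(285,220),(105,285)]]);print(W.round(4).tolist(),W.mean(0))
# label side mask
g=region(S,(245,260,45,45)); hsv=cv2.cvtColor(np.ascontiguousarray(g),cv2.COLOR_RGB2HSV)
m=(hsv[...,1]<45)&(hsv[...,2]>140)
cs,_=cv2.findContours(m.astype(np.uint8),cv2.RETR_EXTERNAL,cv2.CHAIN_APPROX_NONE); c=max(cs,key=cv2.contourArea)
W=np.array([onz("side",*up(p,(245,260,45,45)),.045)[:2] for p in c[:,0,:]],np.float32)*1000
print("side label",cv2.minAreaRect(W))
# block face/nose: project stop nose candidates
th=.0945;o=np.array([.5905,-.0396,0])
J=lambda x,y,z:o+[np.cos(th)*x-np.sin(th)*y,np.sin(th)*x+np.cos(th)*y,z]
for y in(22,38,48): print(y,proj("top",J(0,y/1e3,.037)),proj("side",J(0,y/1e3,.037)))
print(proj("top",J(0,-.053,.188)),proj("side",J(0,-.053,.188)),proj("side",J(.025,.04,.035)),proj("side",J(.025,.128,.035)))
crop("s",S,225,195,35,55,10,"pics/nose.png")
crop("s",T,230,165,40,30,12,"pics/noset.png")
E
```

```text
corners [[0.5607, 0.2746], [0.5164, 0.2562], [0.4946, 0.3191], [0.5394, 0.334]] [0.5278 0.296 ]
[(0.048, -157.5), (0.0666, 109.1), (0.0472, 18.4), (0.0632, -70.3)]
label [[0.5545, 0.2918], [0.5073, 0.2745], [0.5007, 0.2933], [0.5482, 0.3115]] [0.5277 0.2928]
[(0.0502, -159.9), (0.0199, 109.3), (0.0508, 20.9), (0.0207, -72.4)]
top label ((529.3554077148438, 297.9984130859375), (55.33327102661133, 19.2637939453125), 20.84112548828125)
[[0.5401, 0.3319], [0.5636, 0.2725], [0.5193, 0.2562], [0.495, 0.3143]] [0.52949507 0.29371061]
side label ((527.8323364257812, 292.9751281738281), (52.982627868652344, 19.612668991088867), 21.049667358398438)
22 [[262.09091649 179.22440773]] [[234.29988561 216.74472658]]
38 [[257.93237538 179.44852661]] [[235.02808304 219.146945  ]]
48 [[255.33272717 179.58863109]] [[235.4923386  220.67845721]]
[[284.01212654 168.81641559]] [[229.67844389 165.49979909]] [[227.44779227 220.78285732]] [[231.26679551 235.3164042 ]]
```

View pics/nose.png

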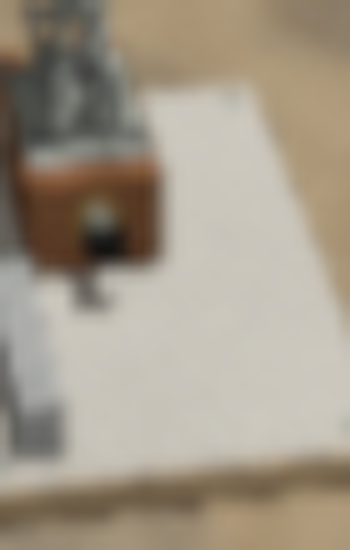

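View pics/noset.png

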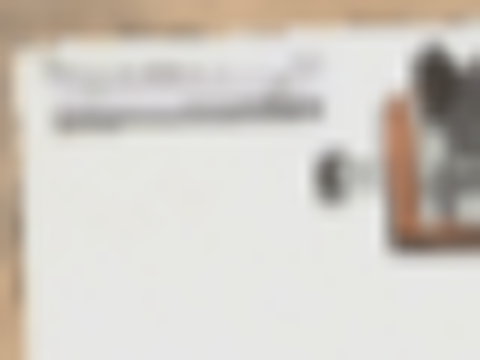

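```bash
cat > plan.py <<'E'
import sys,json
from h import *
from scipy.spatial.transform import Rotation as Ro, Slerp
JO=np.array([.5905,-.0396,0]);TH=5.4
def J(x,y,z):
    c,s=np.cos(np.radians(TH)),np.sin(np.radians(TH)); return JO+np.array([c*x-s*y,s*x+c*y,z])/1e3
def toJ(p):
    c,s=np.cos(np.radians(TH)),np.sin(np.radians(TH)); d=np.array(p)-JO; return np.array([c*d[0]+s*d[1],-s*d[0]+c*d[1],d[2]])*1e3
def plan(p1,rpy,n,grip,rd=0):
    s=r.get_state(); p0=s["tcp_pos"];R0=Ro.from_euler("xyz",s["eef_rot"],degrees=True);R1=Ro.from_euler("xyz",rpy,degrees=True)
    if n is None: n=1
    t=np.linspace(0,1,n+1); ps=[p0+(np.array(p1)-p0)*x for x in t]; rs=Slerp([0,1],Ro.concatenate([R0,R1]))(t)
    rows=[]
    for i in range(n):
        w=(rs[i].inv()*rs[i+1]).as_rotvec(); d=rs[i].inv().apply(ps[i+1]-ps[i])*1e3
        rows.append([float(x) for x in np.r_[w.round(3),d.round(1),grip]])
    print("dist mm",np.linalg.norm(np.array(p1)-p0)*1e3,"max rot/row deg",max(np.degrees(np.linalg.norm(x[:3])) for x in rows))
    for k in range(0,n,10): print(json.dumps(rows[k:k+10]))
def st():
    s=r.get_state(); print(s["time_s"],"p",s["tcp_pos"].round(4),"rpy",s["eef_rot"].round(2),"F",s["contact_force"].round(2),"w",round(s["gripper_width"],4),"J",toJ(s["tcp_pos"]).round(1),"q",s["joints"].round(1))
E
python3 -c "
from plan import *
plan([.5285,.295,.16],[180,0,-159.5],14,1)"
```

```text
dist mm 514.1292230698341 max rot/row deg 3.953408786402681
[[-0.0, -0.0, 0.069, 18.5, -31.4, 4.7, 1.0], [-0.0, -0.0, 0.069, 16.3, -32.6, 4.7, 1.0], [-0.0, -0.0, 0.069, 14.0, -33.6, 4.7, 1.0], [-0.0, -0.0, 0.069, 11.6, -34.5, 4.7, 1.0], [-0.0, -0.0, 0.069, 9.2, -35.2, 4.7, 1.0], [-0.0, -0.0, 0.069, 6.8, -35.8, 4.7, 1.0], [-0.0, -0.0, 0.069, 4.3, -36.2, 4.7, 1.0], [-0.0, -0.0, 0.069, 1.8, -36.4, 4.7, 1.0], [-0.0, -0.0, 0.069, -0.7, -36.4, 4.7, 1.0], [-0.0, -0.0, 0.069, -3.2, -36.3, 4.7, 1.0]]
[[-0.0, -0.0, 0.069, -5.7, -36.0, 4.7, 1.0], [-0.0, -0.0, 0.069, -8.2, -35.5, 4.7, 1.0], [-0.0, -0.0, 0.069, -10.6, -34.9, 4.7, 1.0], [-0.0, -0.0, 0.069, -13.0, -34.0, 4.7, 1.0]]
```

Request:
step_arm([
  [0,0,0.069,18,-31,4,1],
  [0,0,0.069,16,-33,4,1],
  [0,0,0.069,14,-34,4,1],
  [0,0,0.069,12,-34,4,1],
  [0,0,0.069,9,-35,4,1],
  [0,0,0.069,7,-36,4,1],
  [0,0,0.069,4,-36,4,1],
  [0,0,0.069,2,-36,4,1],
])

```text
time_s: 0.9
tcp_pos: [0.3739, 0.4422, 0.1891]
eef_rot: [-179.8, -0.3, -136.7]
contact_force: [0.8, 0.6, 1.0]
gripper_width: 0.0875
```

```bash
python3 -c "
from plan import *
st();plan([.5285,.295,.12],[180,0,-159.5],7,1)"
```

```text
0.9 p [0.3739 0.4422 0.1891] rpy [-179.8    -0.35 -136.7 ] F [0.8  0.63 1.01] w 0.0875 J [-170.3  500.   189.1] q [ 69.1  13.4 -14.5   0.  -62.5 -25.9]
dist mm 224.31687581445794 max rot/row deg 3.2668644667154743
[[-0.001, -0.001, 0.057, -1.7, -30.4, 10.0, 1.0], [-0.001, -0.001, 0.057, -3.4, -30.3, 9.9, 1.0], [-0.001, -0.001, 0.057, -5.1, -30.0, 9.9, 1.0], [-0.001, -0.001, 0.057, -6.8, -29.7, 9.9, 1.0], [-0.001, -0.001, 0.057, -8.5, -29.3, 9.9, 1.0], [-0.001, -0.001, 0.057, -10.1, -28.7, 9.9, 1.0], [-0.001, -0.001, 0.057, -11.7, -28.1, 9.9, 1.0]]
```

Request:
step_arm([
  [0,0,0.06,-2,-30,7,1],
  [0,0,0.06,-4,-30,9,1],
  [0,0,0.06,-5,-30,9,1],
  [0,0,0.06,-7,-30,9,1],
  [0,0,0.06,-8,-29,9,1],
  [0,0,0.06,-10,-28,9,1],
  [0,0,0.05,-11,-24,5,1],
  [0,0,0,0,0,0,1],
])

```text
time_s: 1.7
tcp_pos: [0.5288, 0.2855, 0.1276]
eef_rot: [-179.6, -0.5, -161.6]
contact_force: [-0.2, 0.0, 0.4]
gripper_width: 0.0873
```

```bash
python3 -c "
from plan import *
st();plan([.5285,.295,.06],[180,0,-159.5],3,1)
S=r.capture('side');T=r.capture('top');crop('s',S,200,190,150,130,4,'pics/s2.png');crop('s',T,150,130,120,90,5,'pics/t2.png')"
```

```text
1.7 p [0.5288 0.2855 0.1276] rpy [-179.57   -0.53 -161.58] F [-0.2   0.02  0.37] w 0.0873 J [-30.8 329.5 127.6] q [ 47.1  18.6 -16.    0.2 -56.  -28.7]
dist mm 68.27555976965249 max rot/row deg 0.7179140595864131
[[-0.002, -0.003, -0.012, -1.1, 3.2, 22.5, 1.0], [-0.002, -0.003, -0.012, -1.1, 3.1, 22.5, 1.0], [-0.002, -0.003, -0.012, -1.0, 3.1, 22.5, 1.0]]
```

View pics/s2.png

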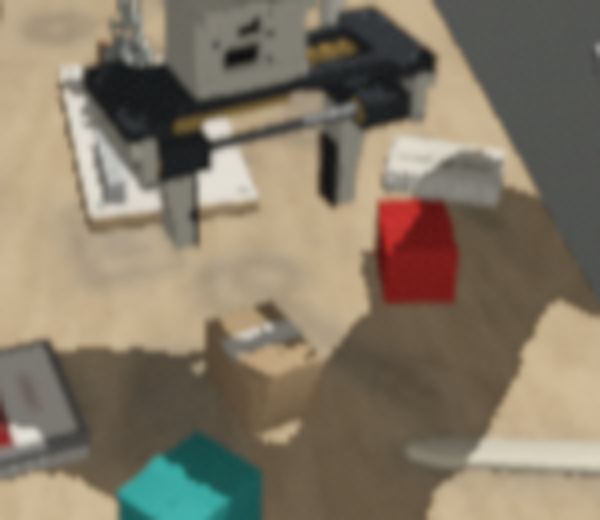

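The gripper is over the kraft box with its fingers either side of it and clear of the red and turquoise boxes.

Request:
step_arm([
  [-0.003,-0.005,-0.018,-1,4,25,1],
  [-0.002,-0.003,-0.018,-1,4,25,1],
  [0,0,0,-1,1,15,1],
  [0,0,0,0,0,0,1],
])

```text
time_s: 2.2
tcp_pos: [0.5266, 0.3001, 0.0634]
eef_rot: [180.0, 0.2, -158.9]
contact_force: [-0.2, -0.5, 0.1]
gripper_width: 0.0873
```

```bash
python3 -c "
from plan import *
st();plan([.5285,.295,.024],[180,0,-159.5],3,1)"
```

```text
2.2 p [0.5266 0.3001 0.0634] rpy [ 179.98    0.21 -158.94] F [-0.17 -0.46  0.06] w 0.0873 J [-31.7 344.2  63.4] q [ 48.2  22.6 -19.9   0.1 -47.3 -27.2]
dist mm 39.7732510558698 max rot/row deg 0.18118516357615333
[[0.0, 0.001, 0.003, 0.1, -1.8, 13.1, 1.0], [0.0, 0.001, 0.003, 0.0, -1.8, 13.1, 1.0], [0.0, 0.001, 0.003, 0.0, -1.8, 13.1, 1.0]]
```

Request:
step_arm([
  [0,0.001,0.003,0,-2,14,1],
  [0,0.001,0.003,0,-2,14,1],
  [0,0.001,0.003,0,-1,11,1],
  [0,0,0,0,0,0,1],
])

```text
time_s: 2.6
tcp_pos: [0.5284, 0.2974, 0.0239]
eef_rot: [179.9, 0.2, -159.3]
contact_force: [-0.9, -0.4, 0.2]
gripper_width: 0.0874
```

```bash
python3 -c "
from plan import *
st();plan([.5285,.295,.024],[180,0,-159.5],1,1)
S=r.capture('side');crop('s',S,200,190,150,130,4,'pics/s3.png')"
```

```text
2.6 p [0.5284 0.2974 0.0239] rpy [ 1.7992e+02  1.7000e-01 -1.5931e+02] F [-0.91 -0.41  0.22] w 0.0874 J [-30.1 341.4  23.9] q [ 47.8  25.5 -21.7   0.  -42.6 -27.1]
dist mm 2.44299984723973 max rot/row deg 0.2497465127889139
[[0.001, 0.003, 0.003, 0.8, -2.3, -0.1, 1.0]]
```

View pics/s3.png

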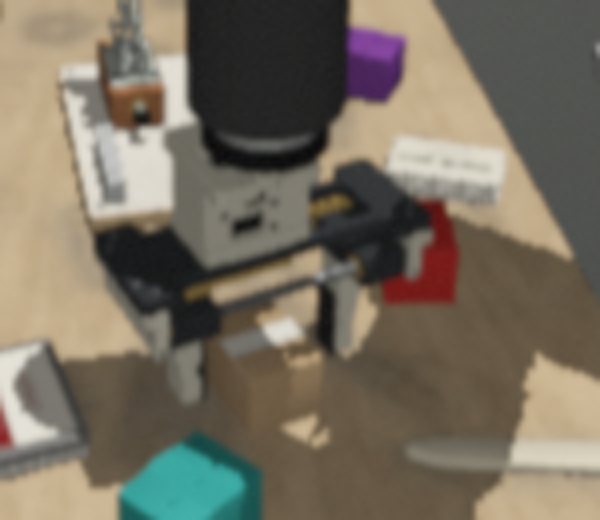

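The fingers straddle the kraft box (around (265,285) in the full picture), so I'm closing gently.

Request:
step_arm([
  [0.001,0.003,0.003,1,-2,0,-1],
  [0,0,0,0,0,0,-1],
  [0,0,0,0,0,0,-1],
  [0,0,0,0,0,0,-1],
  [0,0,0,0,0,0,-1],
  [0,0,0,0,0,0,-1],
], squeeze=8)

```text
time_s: 3.25
tcp_pos: [0.5298, 0.296, 0.0268]
eef_rot: [179.9, 0.2, -159.5]
contact_force: [0.1, -0.3, -0.4]
gripper_width: 0.0505
```

Request:
step_arm([
  [0,0,0,0,0,0,-1],
  [0,0,0,0,0,0,-1],
  [0,0,0,0,0,0,-1],
  [0,0,0,0,0,-5,-1],
  [0,0,0,0,0,-15,-1],
  [0,0,0,0,0,-25,-1],
  [0,0,0,0,0,-15,-1],
  [0,0,0,0,0,0,-1],
])

```text
time_s: 4.05
tcp_pos: [0.5292, 0.2955, 0.0891]
eef_rot: [180.0, 0.1, -159.5]
contact_force: [0.1, -0.5, 0.4]
gripper_width: 0.0501
```

```bash
python3 -c "
from plan import *
st()
print(J(0,90,120));plan(J(0,95,.12e3),[180,0,-180+TH],10,-1)
S=r.capture('side');crop('s',S,200,190,150,130,4,'pics/s4.png')"
```

```text
4.05 p [0.5292 0.2955 0.0891] rpy [ 1.7996e+02  1.2000e-01 -1.5947e+02] F [ 0.07 -0.53  0.38] w 0.0501 J [-29.5 339.4  89.1] q [ 47.6  21.  -18.3   0.  -50.6 -27.1]
[0.58203025 0.05000058 0.12      ]
dist mm 248.06933603550002 max rot/row deg 1.4896902673401404
[[0.0, 0.0, 0.026, 3.5, -24.4, -3.1, -1.0], [0.0, 0.0, 0.026, 2.9, -24.4, -3.1, -1.0], [0.0, 0.0, 0.026, 2.2, -24.5, -3.1, -1.0], [0.0, 0.0, 0.026, 1.6, -24.6, -3.1, -1.0], [0.0, 0.0, 0.026, 0.9, -24.6, -3.1, -1.0], [0.0, 0.0, 0.026, 0.3, -24.6, -3.1, -1.0], [0.0, 0.0, 0.026, -0.4, -24.6, -3.1, -1.0], [0.0, 0.0, 0.026, -1.0, -24.6, -3.1, -1.0], [0.0, 0.0, 0.026, -1.7, -24.6, -3.1, -1.0], [0.0, 0.0, 0.026, -2.3, -24.5, -3.1, -1.0]]
```

View pics/s4.png

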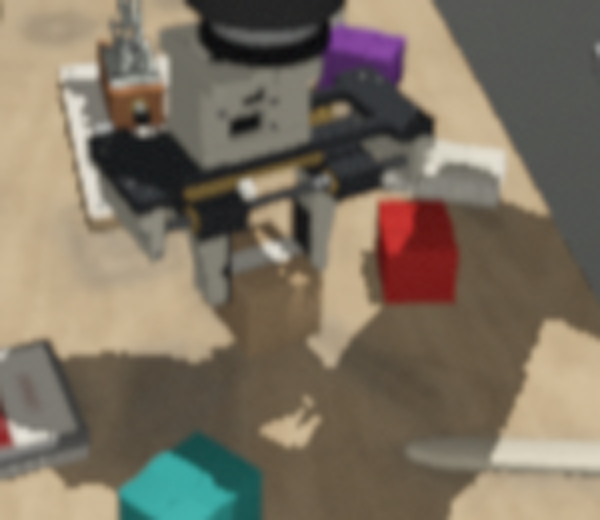

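The box is lifted between the fingers at (265,265), and its start place is clear.

Request:
step_arm([
  [0,0,0.028,3,-24,-2,-1],
  [0,0,0.028,3,-26,-2,-1],
  [0,0,0.028,2,-26,-2,-1],
  [0,0,0.028,2,-26,-2,-1],
  [0,0,0.028,1,-26,-2,-1],
  [0,0,0.028,1,-26,-2,-1],
  [0,0,0.028,0,-26,-2,-1],
  [0,0,0.028,0,-26,-2,-1],
  [0,0,0.028,-1,-22,0,-1],
  [0,0,0,0,0,0,-1],
])

```text
time_s: 5.1
tcp_pos: [0.5696, 0.0615, 0.0951]
eef_rot: [-179.8, -0.6, -174.4]
contact_force: [-0.6, 0.6, -0.3]
gripper_width: 0.0501
```

```bash
python3 -c "
from plan import *
st()
plan(J(-7,97,80),[180,0,-180+TH],2,-1)"
```

```text
5.1 p [0.5696 0.0615 0.0951] rpy [-179.83   -0.62 -174.44] F [-0.57  0.57 -0.32] w 0.0501 J [-11.3 102.7  95.1] q [ 25.7  18.2 -21.6  -0.1 -50.8 -20.1]
dist mm 16.687640633058297 max rot/row deg 0.2977176035277677
[[-0.001, -0.005, 0.001, -2.2, -2.8, 7.5, -1.0], [-0.001, -0.005, 0.001, -2.2, -2.8, 7.5, -1.0]]
```

Request:
step_arm([
  [-0.001,-0.005,0.001,-2,-3,8,-1],
  [-0.001,-0.005,0.001,-2,-3,8,-1],
  [0,0,0,0,0,0,-1],
  [0,0,0,0,0,0,-1],
])

```text
time_s: 5.5
tcp_pos: [0.573, 0.056, 0.0752]
eef_rot: [-179.9, -0.2, -174.5]
contact_force: [-0.2, 0.3, -0.1]
gripper_width: 0.0499
```

```bash
python3 -c "
from plan import *
st()
plan(J(-7,97,44),[180,0,-180+TH],4,-1)
S=r.capture('side');crop('s',S,190,160,130,130,4,'pics/s5.png')
T=r.capture('top');crop('s',T,210,130,100,90,5,'pics/t5.png')"
```

```text
5.5 p [0.573  0.056  0.0752] rpy [-179.92   -0.19 -174.52] F [-0.22  0.32 -0.15] w 0.0499 J [-8.4 96.8 75.2] q [ 25.   19.6 -22.8   0.  -47.8 -19.6]
dist mm 31.224237095472624 max rot/row deg 0.057295779513082325
[[-0.0, -0.001, 0.0, -0.4, 0.1, 7.8, -1.0], [-0.0, -0.001, 0.0, -0.4, 0.1, 7.8, -1.0], [-0.0, -0.001, 0.0, -0.4, 0.0, 7.8, -1.0], [-0.0, -0.001, 0.0, -0.4, 0.0, 7.8, -1.0]]
```

View pics/s5.png

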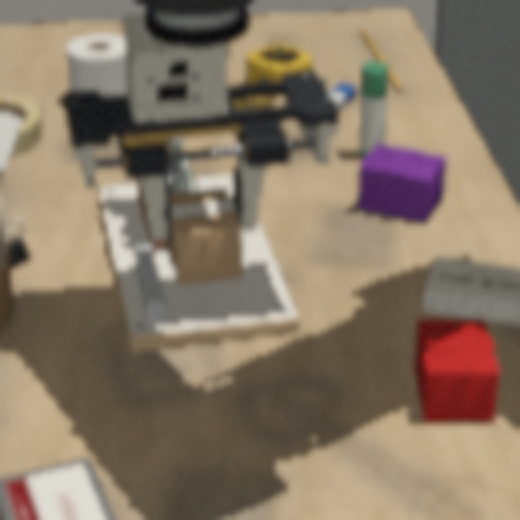

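The box hangs over the board at (241,222), to the robot's side of the fence and upright. I'm lowering it.

Request:
step_arm([
  [0,-0.001,0,0,0,8,-1],
  [0,-0.001,0,0,0,10,-1],
  [0,-0.001,0,0,0,8,-1],
  [0,0,0,0,0,4,-1],
  [0,0,0,0,0,0,-1],
])

```text
time_s: 6.1
tcp_pos: [0.5731, 0.0571, 0.043]
eef_rot: [-179.9, 0.0, -174.4]
contact_force: [-0.2, 0.1, -0.3]
gripper_width: 0.0506
```

Request:
step_arm([
  [0,0,0,0,0,1,-1],
  [0,0,0,0,0,1,-1],
])

```text
time_s: 6.3
tcp_pos: [0.573, 0.057, 0.0415]
eef_rot: [-179.9, 0.0, -174.4]
contact_force: [-6.5, 0.4, 14.1]
gripper_width: 0.0501
```

Board contact found at TCP z ≈ 41.7 mm. I'll ease up a little and creep along −y.

Request:
step_arm([
  [0,0,0,0,0,-0.8,-1],
  [0,0,0,0,0,0,-1],
])

```text
time_s: 6.5
tcp_pos: [0.5734, 0.0571, 0.043]
eef_rot: [-179.9, 0.1, -174.4]
contact_force: [0.6, 1.1, -0.5]
gripper_width: 0.0494
```

```bash
python3 -c "
from plan import *
st()"
```

```text
6.5 p [0.5734 0.0571 0.043 ] rpy [-1.7994e+02  9.0000e-02 -1.7440e+02] F [ 0.61  1.09 -0.46] w 0.0494 J [-7.9 97.9 43. ] q [ 25.2  21.8 -24.7   0.1 -43.4 -19.7]
```

Request:
step_arm([
  [0,0,0,0,-4,0,-1],
  [0,0,0,0,-4,0,-1],
  [0,0,0,0,-2,0,-1],
  [0,0,0,0,0,0,-1],
])

```text
time_s: 6.9
tcp_pos: [0.5747, 0.0462, 0.0432]
eef_rot: [-180.0, 0.1, -174.4]
contact_force: [-0.1, 0.2, -0.7]
gripper_width: 0.0498
```

Request:
step_arm([
  [0,0,0,0,-1,0,-1],
  [0,0,0,0,-1,0,-1],
  [0,0,0,0,0,0,-1],
])

```text
time_s: 7.2
tcp_pos: [0.5749, 0.0438, 0.043]
eef_rot: [-179.9, 0.1, -174.4]
contact_force: [-0.2, -0.0, 0.6]
gripper_width: 0.0499
```

```bash
python3 -c "
from plan import *
st()"
```

```text
7.2 p [0.5749 0.0438 0.043 ] rpy [-1.7995e+02  1.2000e-01 -1.7444e+02] F [-0.19 -0.03  0.58] w 0.0499 J [-7.6 84.5 43. ] q [ 23.8  21.8 -24.7   0.1 -43.4 -18.4]
```

Request:
step_arm([
  [0,0,0,0,-0.8,0,-1],
  [0,0,0,0,-0.8,0,-1],
])

```text
time_s: 7.4
tcp_pos: [0.5751, 0.0423, 0.043]
eef_rot: [-179.9, 0.1, -174.4]
contact_force: [-0.0, 0.6, -0.9]
gripper_width: 0.0499
```

Request:
step_arm([
  [0,0,0,0,-0.8,0,-1],
])

```text
time_s: 7.5
tcp_pos: [0.5752, 0.0414, 0.043]
eef_rot: [-179.9, 0.1, -174.4]
contact_force: [-0.4, -0.7, -0.5]
gripper_width: 0.0497
```

Request:
step_arm([
  [0,0,0,0,-0.8,0,-1],
])

```text
time_s: 7.6
tcp_pos: [0.5753, 0.0406, 0.043]
eef_rot: [-179.9, 0.1, -174.4]
contact_force: [-0.5, -0.3, 0.1]
gripper_width: 0.0502
```

Request:
step_arm([
  [0,0,0,0,-0.8,0,-1],
])

```text
time_s: 7.7
tcp_pos: [0.5753, 0.0398, 0.043]
eef_rot: [-179.9, 0.1, -174.4]
contact_force: [-0.2, 0.3, -0.1]
gripper_width: 0.0497
```

Request:
step_arm([
  [0,0,0,0,-0.7,0,-1],
])

```text
time_s: 7.8
tcp_pos: [0.5754, 0.039, 0.043]
eef_rot: [-179.9, 0.1, -174.4]
contact_force: [-0.3, -0.0, -0.2]
gripper_width: 0.05
```

Request:
step_arm([
  [0,0,0,0,-0.7,0,-1],
])

```text
time_s: 7.9
tcp_pos: [0.5755, 0.0382, 0.043]
eef_rot: [-179.9, 0.1, -174.4]
contact_force: [-0.7, -0.3, -0.9]
gripper_width: 0.0497
```

Request:
step_arm([
  [0,0,0,0,-0.7,0,-1],
])

```text
time_s: 8.0
tcp_pos: [0.5756, 0.0375, 0.0431]
eef_rot: [-179.9, 0.1, -174.4]
contact_force: [-0.4, 0.2, 0.3]
gripper_width: 0.0501
```

Request:
step_arm([
  [0,0,0,0,-0.7,0,-1],
])

```text
time_s: 8.1
tcp_pos: [0.5757, 0.0367, 0.043]
eef_rot: [-179.9, 0.1, -174.4]
contact_force: [-0.5, -0.3, -1.2]
gripper_width: 0.0504
```

Request:
step_arm([
  [0,0,0,0,-0.7,0,-1],
])

```text
time_s: 8.2
tcp_pos: [0.5757, 0.036, 0.043]
eef_rot: [-179.9, 0.1, -174.4]
contact_force: [-0.4, -0.4, -0.5]
gripper_width: 0.0502
```

Request:
step_arm([
  [0,0,0,0,-0.7,0,-1],
])

```text
time_s: 8.3
tcp_pos: [0.5758, 0.0352, 0.043]
eef_rot: [-179.9, 0.1, -174.4]
contact_force: [0.7, -0.8, -0.9]
gripper_width: 0.05
```

Request:
step_arm([
  [0,0,0,0,-0.7,0,-1],
])

```text
time_s: 8.4
tcp_pos: [0.5759, 0.0346, 0.0431]
eef_rot: [-180.0, 0.1, -174.4]
contact_force: [-1.4, 5.7, 1.4]
gripper_width: 0.0498
```

```bash
python3 -c "
from plan import *
st()
S=r.capture('side');crop('s',S,210,190,60,60,10,'pics/s6.png')"
```

```text
8.4 p [0.5759 0.0346 0.0431] rpy [-1.7996e+02  1.2000e-01 -1.7443e+02] F [-1.41  5.7   1.42] w 0.0498 J [-7.6 75.3 43.1] q [ 22.9  21.9 -24.7   0.1 -43.4 -17.4]
```

View pics/s6.png

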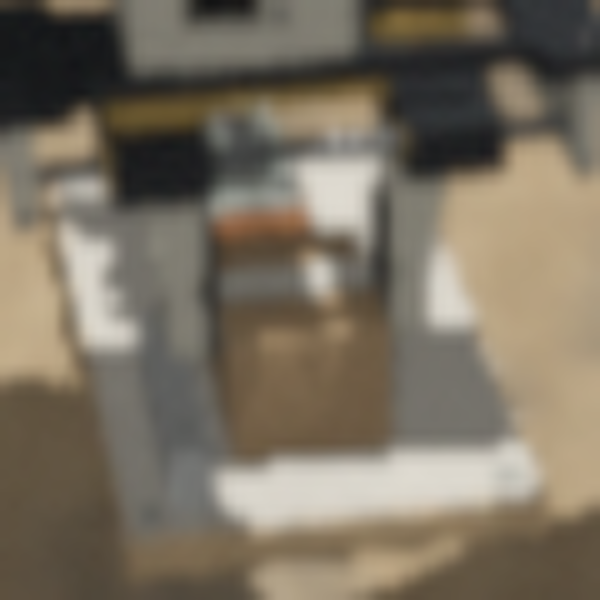

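The stop was felt at 5.7 N; the picture shows the box end up against the screw in front of the riser. I'll back off by a hair and creep to the fence.

Request:
step_arm([
  [0,0,0,0,1.2,0,-1],
  [0,0,0,-2,0,0,-1],
  [0,0,0,-1,0,0,-1],
  [0,0,0,0,0,0,-1],
])

```text
time_s: 8.85
tcp_pos: [0.5791, 0.0362, 0.0431]
eef_rot: [-180.0, 0.1, -174.4]
contact_force: [-0.3, 1.0, -0.1]
gripper_width: 0.0501
```

Request:
step_arm([
  [0,0,0,-0.8,0,0,-1],
])

```text
time_s: 8.95
tcp_pos: [0.5799, 0.0362, 0.0431]
eef_rot: [-180.0, 0.1, -174.4]
contact_force: [0.3, -0.1, 0.3]
gripper_width: 0.0502
```

Request:
step_arm([
  [0,0,0,-0.8,0,0,-1],
])

```text
time_s: 9.05
tcp_pos: [0.5807, 0.0362, 0.0431]
eef_rot: [-179.9, 0.1, -174.4]
contact_force: [0.3, -0.2, -1.4]
gripper_width: 0.0501
```

Request:
step_arm([
  [0,0,0,-0.8,0,0,-1],
])

```text
time_s: 9.15
tcp_pos: [0.5816, 0.0363, 0.043]
eef_rot: [-179.9, 0.1, -174.4]
contact_force: [0.1, -0.4, -0.8]
gripper_width: 0.0502
```

```bash
python3 -c "
from plan import *
st()"
```

```text
9.15 p [0.5816 0.0363 0.043 ] rpy [-1.7995e+02  1.2000e-01 -1.7442e+02] F [ 0.09 -0.44 -0.76] w 0.0502 J [-1.7 76.4 43. ] q [ 22.8  22.3 -23.9   0.1 -43.7 -17.4]
```

Request:
step_arm([
  [0,0,0,-0.7,0,0,-1],
])

```text
time_s: 9.25
tcp_pos: [0.5823, 0.0364, 0.043]
eef_rot: [-179.9, 0.1, -174.4]
contact_force: [0.6, -0.8, -0.0]
gripper_width: 0.05
```

Request:
step_arm([
  [0,0,0,-0.7,0,0,-1],
])

```text
time_s: 9.35
tcp_pos: [0.5831, 0.0364, 0.043]
eef_rot: [-179.9, 0.1, -174.4]
contact_force: [-0.0, 0.2, 0.3]
gripper_width: 0.05
```

Request:
step_arm([
  [0,0,0,-0.6,0,0,-1],
])

```text
time_s: 9.45
tcp_pos: [0.5832, 0.0364, 0.0429]
eef_rot: [-179.9, 0.0, -174.4]
contact_force: [-3.3, 0.9, 1.4]
gripper_width: 0.05
```

Request:
step_arm([
  [0,0,0,-0.6,0,0,-1],
])

```text
time_s: 9.55
tcp_pos: [0.5832, 0.0363, 0.0427]
eef_rot: [-179.9, -0.0, -174.5]
contact_force: [-2.3, 0.6, 0.5]
gripper_width: 0.0499
```

Fence contact at jig x ≈ 0 with 3 N. Next I lower to the board and take up the last millimetre to the stop.

Request:
step_arm([
  [0,0,0,0.2,0,0.5,-1],
  [0,0,0,0,0,0.4,-1],
])

```text
time_s: 9.75
tcp_pos: [0.5832, 0.0363, 0.0418]
eef_rot: [-179.9, 0.0, -174.4]
contact_force: [-1.5, -0.3, 0.7]
gripper_width: 0.0502
```

Request:
step_arm([
  [0,0,0,0,-0.6,0,-1],
])

```text
time_s: 9.85
tcp_pos: [0.5833, 0.0358, 0.0418]
eef_rot: [-179.9, 0.0, -174.4]
contact_force: [-1.5, 0.3, -0.3]
gripper_width: 0.0501
```

Request:
step_arm([
  [0,0,0,0,-0.5,0,-1],
])

```text
time_s: 9.95
tcp_pos: [0.5833, 0.0354, 0.0417]
eef_rot: [-180.0, 0.0, -174.4]
contact_force: [-2.8, 4.6, 0.7]
gripper_width: 0.0498
```

```bash
python3 -c "
from plan import *
st()"
```

```text
9.95 p [0.5833 0.0354 0.0417] rpy [-1.7995e+02  1.0000e-02 -1.7444e+02] F [-2.8   4.64  0.7 ] w 0.0498 J [-0.1 75.3 41.7] q [ 22.7  22.6 -23.6   0.1 -43.8 -17.2]
```

Request:
step_arm([
  [0,0,0,0,0,0,-1],
  [0,0,0,0,0,0,0.3],
  [0,0,0,0,0,0,0.3],
  [0,0,0,0,0,0,0.3],
  [0,0,0,0,0,0,0.3],
])

```text
time_s: 10.45
tcp_pos: [0.5844, 0.0354, 0.0422]
eef_rot: [-180.0, 0.1, -174.4]
contact_force: [0.3, -0.1, -0.2]
gripper_width: 0.0569
```

```bash
python3 -c "
from plan import *
st()
S=r.capture('side');crop('s',S,210,190,60,60,10,'pics/s7.png')"
```

```text
10.45 p [0.5844 0.0354 0.0422] rpy [-1.7995e+02  1.3000e-01 -1.7442e+02] F [ 0.25 -0.11 -0.18] w 0.0569 J [ 1.  75.3 42.2] q [ 22.6  22.6 -23.6   0.1 -43.7 -17.2]
```

View pics/s7.png

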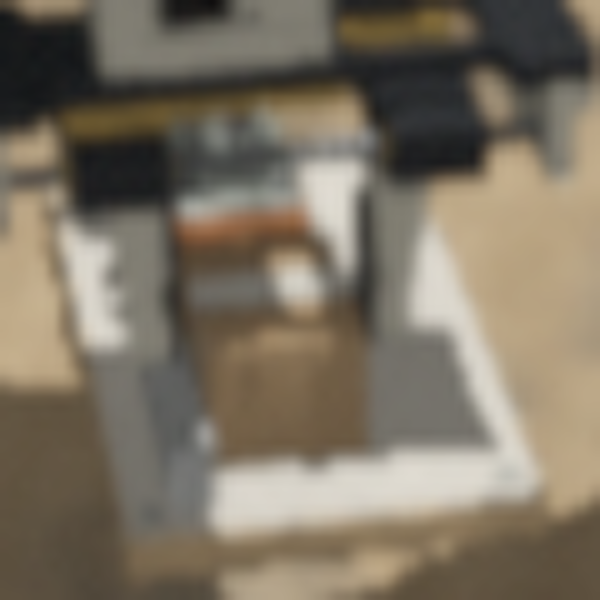

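Released. Now I raise the hand to look at the box, then nudge it low down with shut fingers to make it flush.

Request:
step_arm([
  [0,-0.001,0,0,0,0,0.5],
  [0,-0.001,0,0,0,-6,0.5],
  [0,0,0,0,0,-20,0.5],
  [0,0,0,0,0,-20,-1],
  [0,0,0,30,0,-20,-1],
  [0,0,0,40,0,0,-1],
  [0,0,0,10,0,0,-1],
  [0,0,0,0,0,0,-1],
])

```text
time_s: 11.3
tcp_pos: [0.5031, 0.0273, 0.1123]
eef_rot: [-179.9, 0.3, -174.4]
contact_force: [1.1, -0.5, -0.5]
gripper_width: 0.0312
```

```bash
python3 -c "
from plan import *
st()
S=r.capture('side');crop('s',S,210,190,60,60,10,'pics/s8.png');T=r.capture('top');crop('s',T,220,150,80,60,8,'pics/t8.png')"
```

```text
11.3 p [0.5031 0.0273 0.1123] rpy [-179.94    0.34 -174.41] F [ 1.11 -0.48 -0.5 ] w 0.0312 J [-80.7  74.8 112.3] q [ 25.6  10.5 -29.9   0.2 -49.3 -20.2]
```

View pics/s8.png

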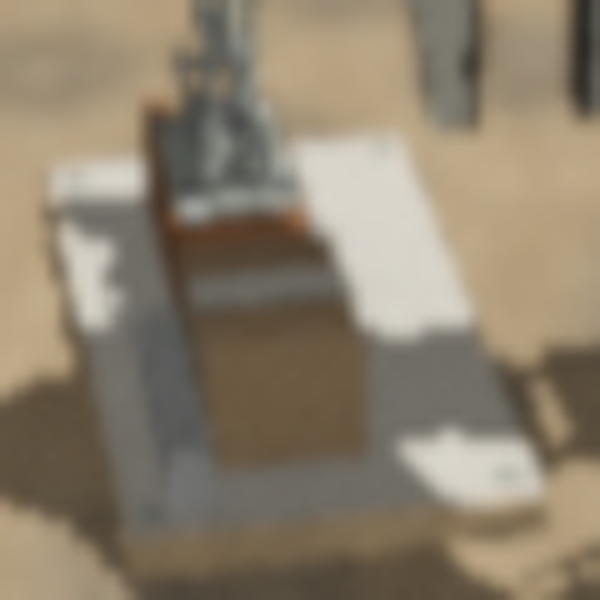

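View pics/t8.png

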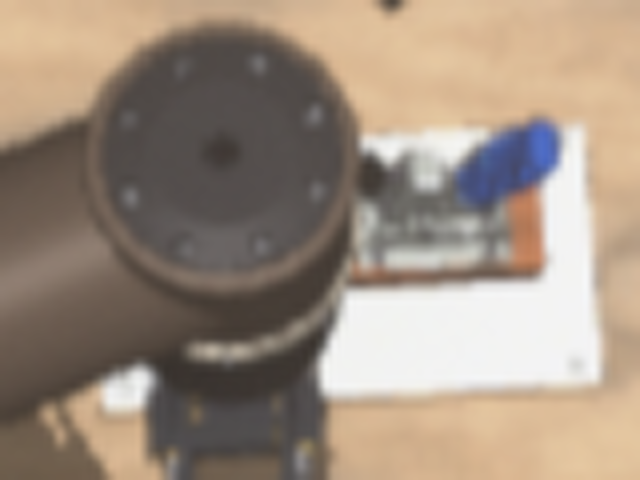

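The box stands upright at (238,228) along the fence, in front of the riser. I'm lowering the shut fingers on its robot side.

Request:
step_arm([
  [0,-0.003,0,-3,1,15,-1],
  [0,-0.003,0,-3,0,25,-1],
  [0,0,0,-3,0,25,-1],
  [0,0,0,-3,0,15,-1],
  [0,0,0,0,0,5,-1],
  [0,0,0,0,0,0,-1],
])

```text
time_s: 12.0
tcp_pos: [0.5251, 0.0312, 0.0235]
eef_rot: [-179.9, 0.8, -174.4]
contact_force: [-1.2, -0.1, 0.7]
gripper_width: 0.0004
```

```bash
python3 -c "
from plan import *
st()"
```

```text
12.0 p [0.5251 0.0312 0.0235] rpy [-179.89    0.82 -174.38] F [-1.19 -0.12  0.68] w 0.0004 J [-58.5  76.7  23.5] q [ 25.1  19.3 -33.    0.6 -37.  -20. ]
```

Request:
step_arm([
  [0,0.014,0,-4,0,0,-1],
  [0,0,0,-3,0,0,-1],
  [0,0,0,0,0,0,-1],
])

```text
time_s: 12.3
tcp_pos: [0.5344, 0.0324, 0.0249]
eef_rot: [-179.9, 0.1, -174.4]
contact_force: [-0.4, 0.5, 0.8]
gripper_width: 0.0003
```

Request:
step_arm([
  [0,0,0,-1,0,0,-1],
  [0,0,0,-1,0,0,-1],
])

```text
time_s: 12.5
tcp_pos: [0.5372, 0.0329, 0.026]
eef_rot: [-179.9, 0.2, -174.4]
contact_force: [1.4, -0.4, -0.7]
gripper_width: 0.0003
```

```bash
python3 -c "
from plan import *
st()"
```

```text
12.5 p [0.5372 0.0329 0.026 ] rpy [-1.7994e+02  1.7000e-01 -1.7436e+02] F [ 1.37 -0.42 -0.74] w 0.0003 J [-46.3  77.2  26. ] q [ 24.5  20.3 -30.6   0.2 -39.  -19. ]
```

Request:
step_arm([
  [0,0,0,-0.6,0,0,-1],
])

```text
time_s: 12.6
tcp_pos: [0.5379, 0.033, 0.0264]
eef_rot: [-179.9, 0.2, -174.4]
contact_force: [0.7, -0.6, 0.3]
gripper_width: 0.0009
```

Request:
step_arm([
  [0,0,0,-0.6,0,0,-1],
])

```text
time_s: 12.7
tcp_pos: [0.5385, 0.0331, 0.0266]
eef_rot: [-180.0, 0.2, -174.4]
contact_force: [-0.6, -0.4, -0.6]
gripper_width: 0.0003
```

Request:
step_arm([
  [0,0,0,-0.6,0,0,-1],
])

```text
time_s: 12.8
tcp_pos: [0.5392, 0.0332, 0.0268]
eef_rot: [-180.0, 0.2, -174.4]
contact_force: [-0.4, -0.7, -0.1]
gripper_width: 0.0005
```

Request:
step_arm([
  [0,0,0,-0.6,0,0,-1],
])

```text
time_s: 12.9
tcp_pos: [0.5397, 0.0332, 0.0268]
eef_rot: [-180.0, 0.2, -174.4]
contact_force: [-0.4, 0.2, 0.5]
gripper_width: 0.0003
```

Request:
step_arm([
  [0,0,0,-0.6,0,0,-1],
  [0,0,0,-0.6,0,0,-1],
])

```text
time_s: 13.1
tcp_pos: [0.5398, 0.0332, 0.0266]
eef_rot: [-180.0, 0.1, -174.4]
contact_force: [-4.3, 1.4, 4.0]
gripper_width: 0.0006
```

Request:
step_arm([
  [0,0,0,-0.6,0,0,-1],
])

```text
time_s: 13.2
tcp_pos: [0.5398, 0.0332, 0.0266]
eef_rot: [-179.9, 0.1, -174.4]
contact_force: [-4.3, 1.4, 5.5]
gripper_width: 0.0005
```

Request:
step_arm([
  [0,0,0,-0.6,0,0,-1],
])

```text
time_s: 13.3
tcp_pos: [0.5398, 0.0332, 0.0266]
eef_rot: [-179.9, -0.0, -174.4]
contact_force: [-5.1, 2.5, 5.8]
gripper_width: 0.0002
```

```bash
python3 -c "
from plan import *
st()
S=r.capture('side');crop('s',S,210,190,80,60,8,'pics/s9.png')"
```

```text
13.3 p [0.5398 0.0332 0.0266] rpy [-1.7994e+02 -1.0000e-02 -1.7438e+02] F [-5.08  2.46  5.84] w 0.0002 J [-43.7  77.2  26.6] q [ 24.3  20.5 -30.    0.1 -39.5 -18.8]
```

View pics/s9.png

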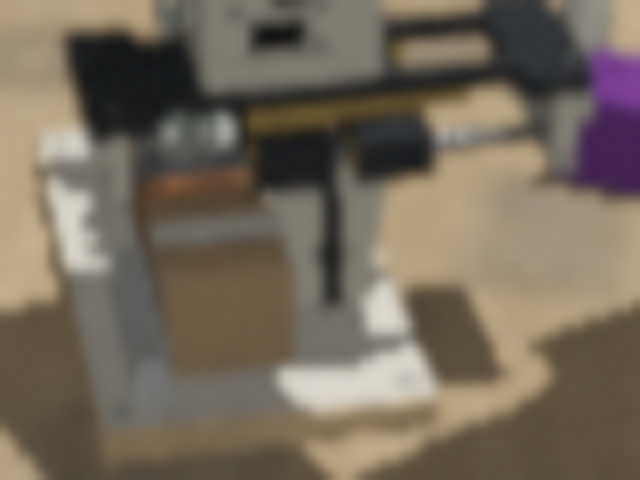

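Pushed flush at about 5 N; the box lies along the fence at (238,228). Next comes a nudge from the +y side to confirm stop contact.

Request:
step_arm([
  [0,0,0,6,0,0,-1],
  [0,0,0,10,0,-10,-1],
  [0,0,0,0,20,-30,-1],
  [0,0,0,-20,30,-30,-1],
  [0,0,0,-30,10,0,-1],
  [0,0,0,-5,0,0,-1],
  [0,0,0,0,0,0,-1],
])

```text
time_s: 14.05
tcp_pos: [0.5711, 0.0977, 0.1024]
eef_rot: [-180.0, 0.2, -174.4]
contact_force: [-0.2, -1.2, 0.4]
gripper_width: 0.0004
```

```bash
python3 -c "
from plan import *
st();plan(J(-5,134,95),[180,0,-180+TH],2,-1)"
```

```text
14.05 p [0.5711 0.0977 0.1024] rpy [-179.98    0.18 -174.43] F [-0.22 -1.21  0.38] w 0.0004 J [ -6.3 138.6 102.4] q [ 29.1  17.9 -21.1   0.1 -50.9 -23.6]
dist mm 8.771323938316188 max rot/row deg 0.1620569369082791
[[-0.0, 0.002, 0.002, -0.7, -2.3, 3.7, -1.0], [-0.0, 0.002, 0.002, -0.7, -2.3, 3.7, -1.0]]
```

Request:
step_arm([
  [0,0.002,0.002,0,-1,15,-1],
  [0,0.002,0.002,0,0,25,-1],
  [0,0,0,0,0,20,-1],
  [0,0,0,0,0,9,-1],
  [0,0,0,0,0,0,-1],
])

```text
time_s: 14.55
tcp_pos: [0.5671, 0.0938, 0.0324]
eef_rot: [-180.0, -0.1, -174.8]
contact_force: [-0.7, 0.2, -0.5]
gripper_width: 0.0005
```

```bash
python3 -c "
from plan import *
st()
S=r.capture('side');crop('s',S,210,180,80,70,8,'pics/s10.png')"
```

```text
14.55 p [0.5671 0.0938 0.0324] rpy [-1.7998e+02 -8.0000e-02 -1.7479e+02] F [-0.71  0.22 -0.46] w 0.0005 J [-10.8 135.   32.4] q [ 28.9  22.6 -25.2  -0.  -42.2 -23.6]
```

View pics/s10.png

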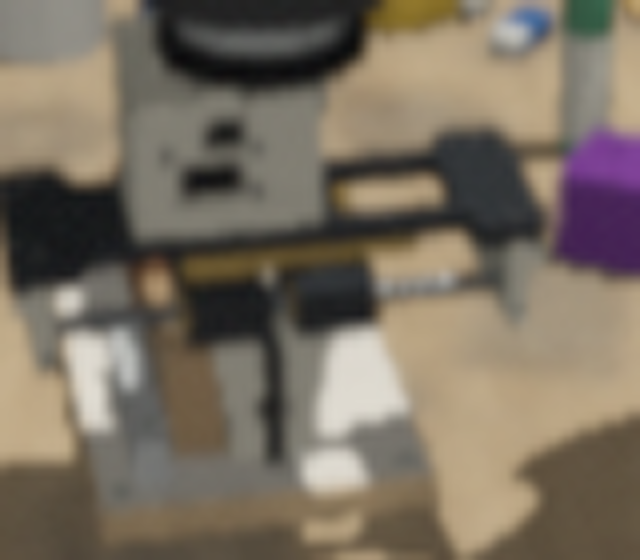

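Request:
step_arm([
  [0,0,0,-4,-4,0,-1],
  [0,0,0,-4,-4,0,-1],
  [0,0,-0.007,0,-2,0,-1],
  [0,0,0,0,0,0,-1],
])

```text
time_s: 15.0
tcp_pos: [0.5786, 0.0842, 0.0362]
eef_rot: [179.9, 0.2, -174.3]
contact_force: [-0.8, -0.5, -0.5]
gripper_width: 0.0004
```

Request:
step_arm([
  [0,0,0,0,-1,0,-1],
  [0,0,0,0,-1,0,-1],
])

```text
time_s: 15.2
tcp_pos: [0.5792, 0.0821, 0.0368]
eef_rot: [179.9, 0.3, -174.4]
contact_force: [0.0, -0.6, -0.4]
gripper_width: 0.0004
```

```bash
python3 -c "
from plan import *
st()"
```

```text
15.2 p [0.5792 0.0821 0.0368] rpy [ 179.91    0.26 -174.35] F [ 0.01 -0.65 -0.36] w 0.0004 J [  0.2 122.2  36.8] q [ 27.2  22.9 -24.    0.  -42.9 -21.6]
```

Request:
step_arm([
  [0,0,0,0,-0.6,0.3,-1],
])

```text
time_s: 15.3
tcp_pos: [0.5793, 0.0814, 0.0366]
eef_rot: [179.9, 0.3, -174.4]
contact_force: [0.5, 0.0, 0.0]
gripper_width: 0.0004
```

Request:
step_arm([
  [0,0,0,0,-0.6,0.2,-1],
])

```text
time_s: 15.4
tcp_pos: [0.5793, 0.0808, 0.0364]
eef_rot: [179.9, 0.3, -174.3]
contact_force: [0.5, -0.6, 0.4]
gripper_width: 0.0006
```

Request:
step_arm([
  [0,0,0,0,-0.6,0.2,-1],
])

```text
time_s: 15.5
tcp_pos: [0.5793, 0.0802, 0.0361]
eef_rot: [179.9, 0.3, -174.3]
contact_force: [0.4, 0.8, -0.4]
gripper_width: 0.0008
```

Request:
step_arm([
  [0,0,0,0,-0.6,0.2,-1],
])

```text
time_s: 15.6
tcp_pos: [0.5793, 0.0796, 0.0358]
eef_rot: [179.9, 0.3, -174.3]
contact_force: [0.2, -0.5, 0.4]
gripper_width: 0.0006
```

Request:
step_arm([
  [0,0,0,0,-0.6,0.2,-1],
])

```text
time_s: 15.7
tcp_pos: [0.5793, 0.079, 0.0356]
eef_rot: [179.9, 0.3, -174.3]
contact_force: [0.2, 0.4, -0.3]
gripper_width: 0.0005
```

Request:
step_arm([
  [0,0,0,0,-0.7,0,-1],
])

```text
time_s: 15.8
tcp_pos: [0.5794, 0.0785, 0.0355]
eef_rot: [179.9, 0.3, -174.3]
contact_force: [-1.7, 5.4, 1.7]
gripper_width: 0.0003
```

Request:
step_arm([
  [0,0,0,0,-0.7,0,-1],
])

```text
time_s: 15.9
tcp_pos: [0.5795, 0.0785, 0.0356]
eef_rot: [179.8, 0.3, -174.3]
contact_force: [-2.6, 7.0, 2.0]
gripper_width: 0.0002
```

Request:
step_arm([
  [0,0,0,0,-0.7,0,-1],
])

```text
time_s: 16.0
tcp_pos: [0.5794, 0.0786, 0.0356]
eef_rot: [179.8, 0.3, -174.4]
contact_force: [-2.8, 4.3, 1.1]
gripper_width: 0.0007
```

Request:
step_arm([
  [0,0,0,0,-0.7,0,-1],
])

```text
time_s: 16.1
tcp_pos: [0.5794, 0.0786, 0.0356]
eef_rot: [179.7, 0.3, -174.4]
contact_force: [-1.1, 4.4, 0.7]
gripper_width: 0.0007
```

Request:
step_arm([
  [0,0,0,0,-0.6,0,-1],
])

```text
time_s: 16.2
tcp_pos: [0.5795, 0.0786, 0.0356]
eef_rot: [179.7, 0.3, -174.4]
contact_force: [-2.3, 5.0, 0.5]
gripper_width: 0.0003
```

The box now touches both stop and fence (about 5 N on a hard stop). I'll withdraw and go above the clamp.

Request:
step_arm([
  [0,0,0,0,5,0,-1],
  [0,0,0,0,8,0,-1],
  [0,0,0,0,4,-20,-1],
  [0,0,0,0,0,-40,-1],
  [0,0,0,0,0,-45,-1],
  [0,0,0,0,0,-45,-1],
  [0,0,0,0,0,-40,-1],
  [0,0,0,0,-10,-10,-1],
  [0,0,0,0,0,0,-1],
])

```text
time_s: 17.1
tcp_pos: [0.5769, 0.0858, 0.2422]
eef_rot: [-180.0, 0.1, -174.3]
contact_force: [-0.2, -0.5, -0.3]
gripper_width: 0.0002
```

```bash
python3 -c "
from plan import *
st();plan(J(0,-22,225),[180,0,-180+TH],5,-1)
S=r.capture('side');crop('s',S,205,150,70,100,6,'pics/s11.png')
T=r.capture('top');crop('s',T,220,150,80,60,8,'pics/t11.png')"
```

```text
17.1 p [0.5769 0.0858 0.2422] rpy [-1.7998e+02  1.0000e-01 -1.7430e+02] F [-0.16 -0.48 -0.28] w 0.0002 J [ -1.8 126.1 242.2] q [ 27.7  11.3 -10.    0.1 -68.6 -22. ]
dist mm 149.1363152785869 max rot/row deg 0.057295779513082325
[[-0.0, 0.0, 0.001, -0.2, -29.6, 3.5, -1.0], [-0.0, 0.0, 0.001, -0.2, -29.6, 3.5, -1.0], [-0.0, 0.0, 0.001, -0.3, -29.6, 3.5, -1.0], [-0.0, 0.0, 0.001, -0.3, -29.6, 3.5, -1.0], [-0.0, 0.0, 0.001, -0.3, -29.6, 3.5, -1.0]]
```

View pics/s11.png

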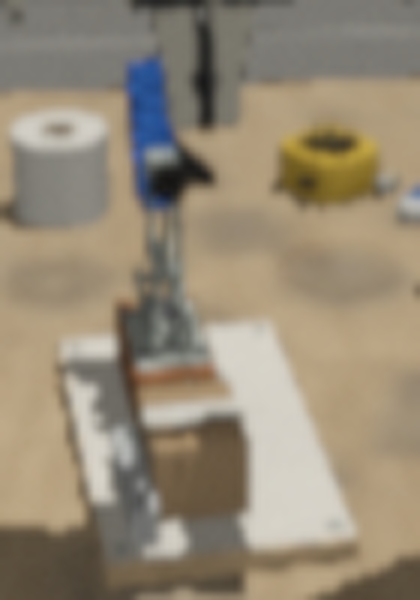

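The box sits flush along the fence at (238,226); the open blue handle stands at (229,172), matching its expected place. I'm moving over it.

Request:
step_arm([
  [0,0,0,0,-25,3,-1],
  [0,0,0,0,-30,3,-1],
  [0,0,0,0,-30,3,-1],
  [0,0,0,0,-30,3,-1],
  [0,0,0,0,-20,0,-1],
  [0,0,0,0,0,0,-1],
])

```text
time_s: 17.8
tcp_pos: [0.5847, -0.051, 0.2142]
eef_rot: [-179.8, -1.2, -174.2]
contact_force: [0.3, 0.3, 0.1]
gripper_width: 0.0006
```

```bash
python3 -c "
from plan import *
st();plan(J(0,-30,190),[180,0,-180+TH],3,-1)
S=r.capture('side');crop('s',S,205,120,80,100,6,'pics/s12.png')"
```

```text
17.8 p [ 0.5847 -0.051   0.2142] rpy [-179.85   -1.2  -174.2 ] F [0.28 0.33 0.15] w 0.0006 J [ -6.9 -10.8 214.2] q [ 14.1  13.5 -10.9  -0.  -66.8  -8.3]
dist mm 31.61316882548684 max rot/row deg 0.4210362726661851
[[-0.001, -0.007, 0.002, -2.4, -6.4, 8.0, -1.0], [-0.001, -0.007, 0.002, -2.4, -6.4, 8.0, -1.0], [-0.001, -0.007, 0.002, -2.3, -6.4, 8.0, -1.0]]
```

View pics/s12.png

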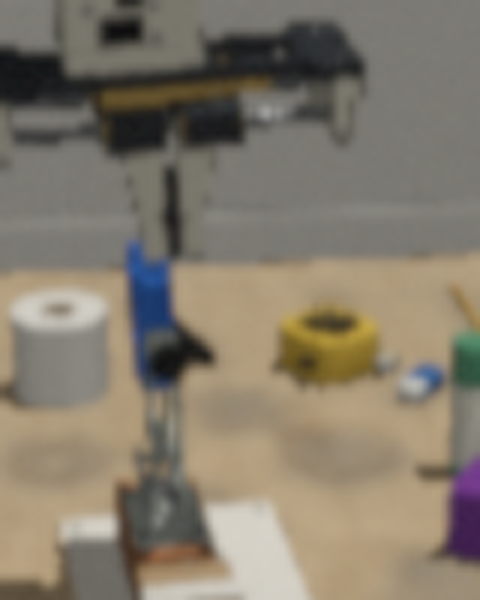

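Request:
step_arm([
  [0,-0.01,0.004,-3,-6,7,-1],
  [0,-0.01,0.002,-3,-6,7,-1],
  [0,0,0,-1,-5,5,-1],
  [0,0,0,0,0,0,-1],
])

```text
time_s: 18.25
tcp_pos: [0.5922, -0.0654, 0.1899]
eef_rot: [-179.9, -0.3, -174.4]
contact_force: [0.2, 0.1, 0.2]
gripper_width: 0.0004
```

```bash
python3 -c "
from plan import *
st();plan(J(0,-43,188),[180,0,-180+TH],3,-1)
S=r.capture('side');crop('s',S,205,120,80,100,6,'pics/s13.png')"
```

```text
18.25 p [ 0.5922 -0.0654  0.1899] rpy [-179.87   -0.26 -174.45] F [0.19 0.1  0.17] w 0.0004 J [ -0.7 -25.9 189.9] q [ 12.5  14.8 -12.5   0.1 -62.9  -7. ]
dist mm 17.2641013495232 max rot/row deg 0.14034542422206173
[[-0.001, -0.002, 0.001, -0.2, -5.7, 0.6, -1.0], [-0.001, -0.002, 0.001, -0.2, -5.7, 0.6, -1.0], [-0.001, -0.002, 0.001, -0.2, -5.7, 0.6, -1.0]]
```

View pics/s13.png

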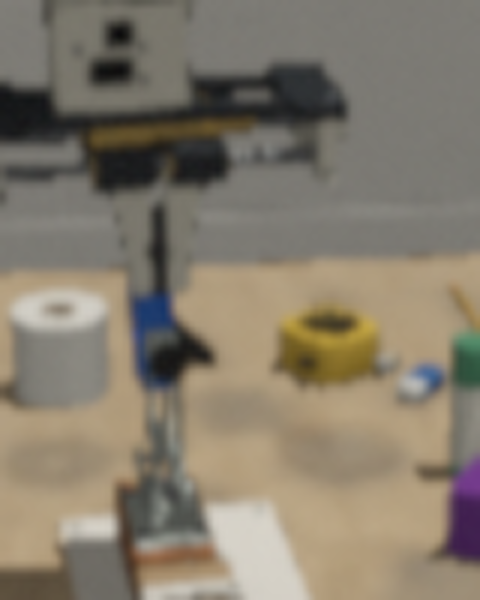

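The fingertips are at (231,168), on the nest side of the blue grip and in line with it. I'm pushing toward −y.

Request:
step_arm([
  [0,-0.003,0,0,-6,0,-1],
  [0,0,0,0,-6,0,-1],
  [0,0,0,0,-5,0,-1],
  [0,0,0,0,-5,1,-1],
  [0,0,0,0,-5,1,-1],
])

```text
time_s: 18.8
tcp_pos: [0.596, -0.0931, 0.1898]
eef_rot: [-179.9, 0.1, -174.4]
contact_force: [-0.8, 1.3, 1.9]
gripper_width: 0.0004
```

```bash
python3 -c "
from plan import *
st()
S=r.capture('side');crop('s',S,205,120,80,100,6,'pics/s14.png')"
```

```text
18.8 p [ 0.596  -0.0931  0.1898] rpy [-1.7988e+02  1.1000e-01 -1.7435e+02] F [-0.8   1.32  1.88] w 0.0004 J [  0.5 -53.8 189.8] q [  9.7  15.3 -11.9   0.1 -62.7  -4.2]
```

View pics/s14.png

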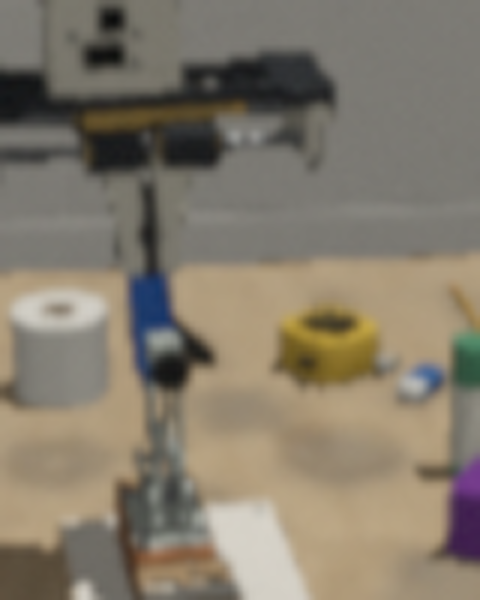

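The grip is moving under about 2 N. I'll continue along the arc.

Request:
step_arm([
  [0,0,0,0,-5,1,-1],
  [0,0,0,0,-5,2,-1],
  [0,0,0,0,-5,3,-1],
  [0,0,0,0,-5,3,-1],
])

```text
time_s: 19.25
tcp_pos: [0.5986, -0.1152, 0.1808]
eef_rot: [-179.9, 0.2, -174.4]
contact_force: [-1.6, -0.3, 2.1]
gripper_width: 0.0007
```

```bash
python3 -c "
from plan import *
st()
S=r.capture('side');crop('s',S,205,120,80,100,6,'pics/s15.png')"
```

```text
19.25 p [ 0.5986 -0.1152  0.1808] rpy [-1.7985e+02  1.7000e-01 -1.7436e+02] F [-1.57 -0.32  2.05] w 0.0007 J [  0.9 -76.  180.8] q [  7.5  16.2 -11.9   0.2 -61.8  -2. ]
```

View pics/s15.png

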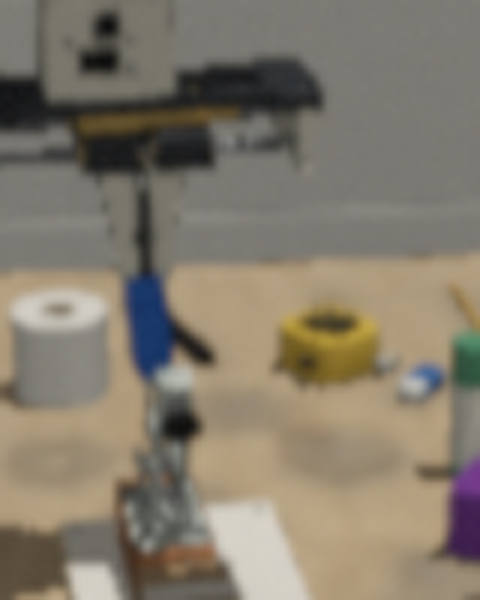

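The arm is swinging down toward the box (pad at about (235,191)), and the handle is following.

Request:
step_arm([
  [0,0,0,0,-5,3,-1],
  [0,0,0,0,-4,4,-1],
  [0,0,0,0,-4,5,-1],
  [0,0,0,0,-3,5,-1],
])

```text
time_s: 19.7
tcp_pos: [0.5999, -0.1327, 0.1615]
eef_rot: [-179.9, 0.1, -174.4]
contact_force: [0.3, -0.1, 0.5]
gripper_width: 0.0006
```

```bash
python3 -c "
from plan import *
st()
S=r.capture('side');crop('s',S,205,130,80,110,6,'pics/s16.png')"
```

```text
19.7 p [ 0.5999 -0.1327  0.1615] rpy [-1.7989e+02  1.1000e-01 -1.7439e+02] F [ 0.28 -0.14  0.47] w 0.0006 J [  0.6 -93.6 161.5] q [  5.8  17.6 -12.6   0.1 -59.7  -0.2]
```

View pics/s16.png

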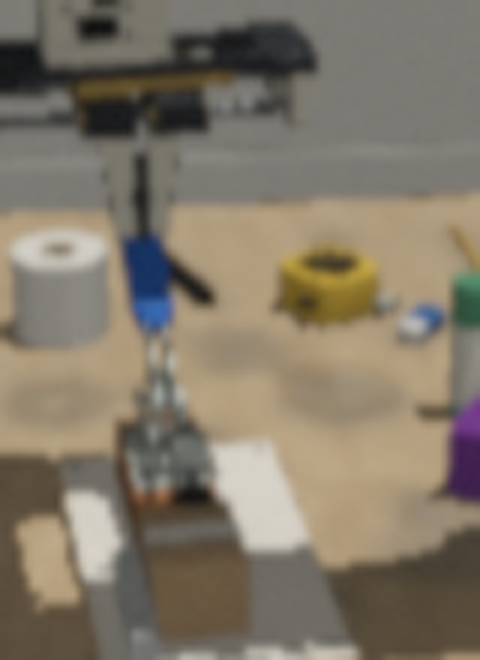

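Request:
step_arm([
  [0,0,0,0,-2,5,-1],
  [0,0,0,0,-2,5,-1],
  [0,0,0,0,-1,3,-1],
])

```text
time_s: 20.05
tcp_pos: [0.5998, -0.1386, 0.1462]
eef_rot: [-179.9, -0.0, -174.4]
contact_force: [-0.8, 0.2, 1.8]
gripper_width: 0.0004
```

```bash
python3 -c "
from plan import *
st()
S=r.capture('side');crop('s',S,205,130,80,110,6,'pics/s17.png')"
```

```text
20.05 p [ 0.5998 -0.1386  0.1462] rpy [-179.88   -0.   -174.41] F [-0.8   0.18  1.83] w 0.0004 J [-1.000e-01 -9.950e+01  1.462e+02] q [  5.2  18.5 -13.4   0.1 -58.    0.3]
```

View pics/s17.png

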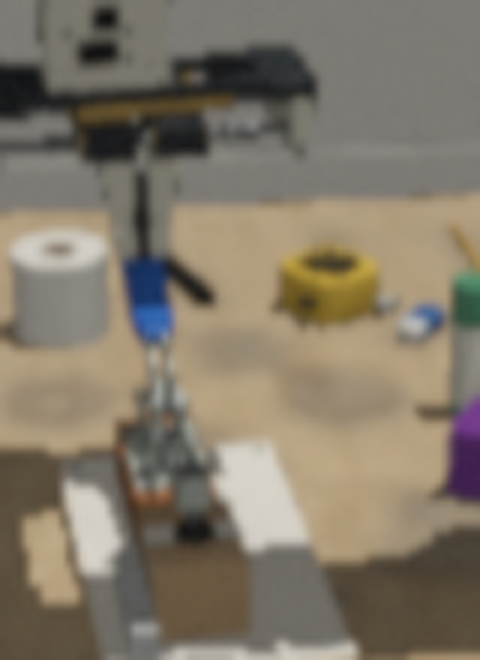

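The pad at (237,218) is about to meet the lid. Continuing in small steps.

Request:
step_arm([
  [0,0,0,0,-1,3,-1],
  [0,0,0,0,-1,3,-1],
])

```text
time_s: 20.3
tcp_pos: [0.6002, -0.1407, 0.1404]
eef_rot: [-179.9, 0.0, -174.4]
contact_force: [-1.9, 1.6, 5.9]
gripper_width: 0.0005
```

Request:
step_arm([
  [0,0,0,0,-1,3,-1],
  [0,0,0,0,0,2,-1],
])

```text
time_s: 20.5
tcp_pos: [0.6004, -0.1418, 0.1361]
eef_rot: [-179.9, 0.1, -174.4]
contact_force: [-2.3, -1.7, 5.6]
gripper_width: 0.0004
```

Request:
step_arm([
  [0,0,0,0,-0.5,2,-1],
])

```text
time_s: 20.6
tcp_pos: [0.6004, -0.1424, 0.1346]
eef_rot: [-179.8, 0.1, -174.3]
contact_force: [-2.4, 1.3, 5.4]
gripper_width: 0.0003
```

Request:
step_arm([
  [0,0,0,0,-0.5,2,-1],
])

```text
time_s: 20.7
tcp_pos: [0.6004, -0.1429, 0.1329]
eef_rot: [-179.8, 0.1, -174.3]
contact_force: [-2.9, 2.6, 4.3]
gripper_width: 0.0007
```

Request:
step_arm([
  [0,0,0,0,-0.3,2,-1],
  [0,0,0,0,-0.3,2,-1],
])

```text
time_s: 20.9
tcp_pos: [0.6004, -0.1437, 0.1293]
eef_rot: [-179.8, 0.1, -174.3]
contact_force: [-1.9, 0.4, 2.8]
gripper_width: -0.0001
```

Request:
step_arm([
  [0,0,0,0,-0.3,2,-1],
])

```text
time_s: 21.0
tcp_pos: [0.6005, -0.1442, 0.1271]
eef_rot: [-179.8, 0.1, -174.3]
contact_force: [-1.4, -0.9, 3.0]
gripper_width: 0.0004
```

Request:
step_arm([
  [0,0,0,0,-0.3,1.5,-1],
])

```text
time_s: 21.1
tcp_pos: [0.6005, -0.1446, 0.1253]
eef_rot: [-179.8, 0.1, -174.3]
contact_force: [-0.4, -0.6, 0.8]
gripper_width: 0.0004
```

Request:
step_arm([
  [0,0,0,0,-0.3,1.5,-1],
])

```text
time_s: 21.2
tcp_pos: [0.6005, -0.1449, 0.1233]
eef_rot: [-179.8, 0.1, -174.3]
contact_force: [0.2, -0.0, 0.5]
gripper_width: 0.0006
```

```bash
python3 -c "
from plan import *
st()
S=r.capture('side');crop('s',S,205,130,80,110,6,'pics/s18.png')"
```

```text
21.2 p [ 0.6005 -0.1449  0.1233] rpy [-1.7980e+02  1.1000e-01 -1.7433e+02] F [ 0.24 -0.02  0.54] w 0.0006 J [ 1.000e-01 -1.058e+02  1.233e+02] q [  4.6  19.9 -14.8   0.2 -55.2   0.9]
```

View pics/s18.png

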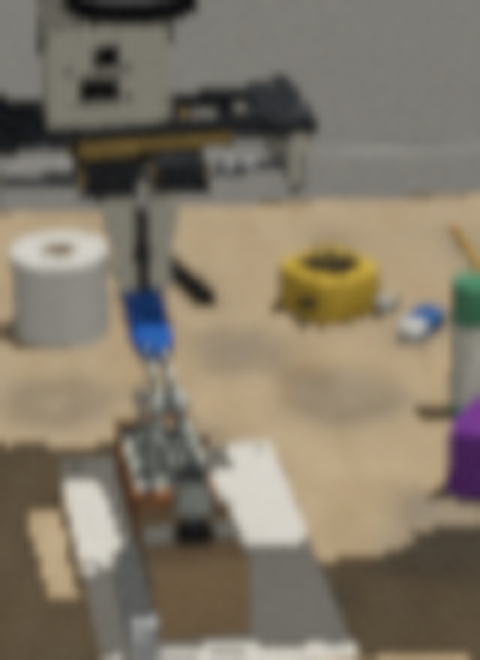

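Force has faded to zero, so it is at or past centre. I'll wait a moment and then feel for the handle with tiny steps.

Request:
step_arm([
  [0,0,0,0,0,0,-1],
  [0,0,0,0,0,1,-1],
])

```text
time_s: 21.45
tcp_pos: [0.6004, -0.1447, 0.1212]
eef_rot: [-179.8, 0.1, -174.3]
contact_force: [0.3, -0.1, -0.5]
gripper_width: 0.0003
```

Request:
step_arm([
  [0,0,0,0,0,1,-1],
])

```text
time_s: 21.55
tcp_pos: [0.6004, -0.1446, 0.12]
eef_rot: [-179.8, 0.0, -174.3]
contact_force: [0.2, -0.9, -1.1]
gripper_width: 0.0003
```

Request:
step_arm([
  [0,0,0,0,0,1,-1],
])

```text
time_s: 21.65
tcp_pos: [0.6004, -0.1445, 0.1188]
eef_rot: [-179.8, 0.1, -174.3]
contact_force: [0.1, -0.2, -0.0]
gripper_width: 0.0004
```

There was no resistance over 4 mm, so the handle has snapped away from the fingertips. I'm withdrawing upward to look.

Request:
step_arm([
  [0,0,0,0,0,-10,-1],
  [0,0,0,0,0,-30,-1],
  [0,0,0,0,0,-40,-1],
  [0,0,0,0,-30,-40,-1],
  [0,0,0,20,-40,-10,-1],
  [0,0,0,30,-30,0,-1],
  [0,0,0,30,-30,0,-1],
  [0,0,0,10,-10,0,-1],
  [0,0,0,0,0,0,-1],
])

```text
time_s: 22.55
tcp_pos: [0.5231, -0.2976, 0.2621]
eef_rot: [-179.6, 0.3, -174.1]
contact_force: [1.1, -0.6, 0.1]
gripper_width: 0.0006
```

```bash
python3 -c "
from plan import *
st()
for p in ([0,-112,113],[0,-102,152],[0,81,62]): print(p,proj('side',J(*p)),proj('top',J(*p)))
S=r.capture('side');crop('s',S,205,150,70,100,6,'pics/s19.png');cv2.imwrite('pics/s19f.png',S[:,:,::-1])
T=r.capture('top');crop('s',T,220,150,80,60,8,'pics/t19.png');cv2.imwrite('pics/t19f.png',T[:,:,::-1])"
```

```text
22.55 p [ 0.5231 -0.2976  0.2621] rpy [-179.56    0.3  -174.13] F [ 1.12 -0.64  0.13] w 0.0006 J [ -91.4 -250.5  262.1] q [-10.8  12.2  -6.4   0.4 -71.   16.6]
[0, -112, 113] [[228.10633325 179.39142698]] [[298.67772378 172.80487616]]
[0, -102, 152] [[228.09567748 170.15204062]] [[296.90444221 170.4694737 ]]
[0, 81, 62] [[236.87815812 218.96842201]] [[246.67490772 178.62104199]]
```

View pics/s19.png

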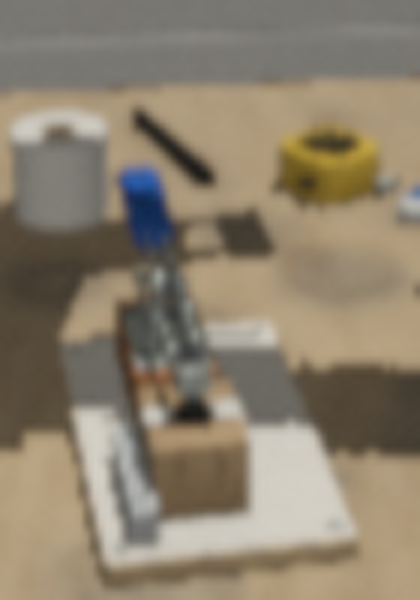

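View pics/t19.png

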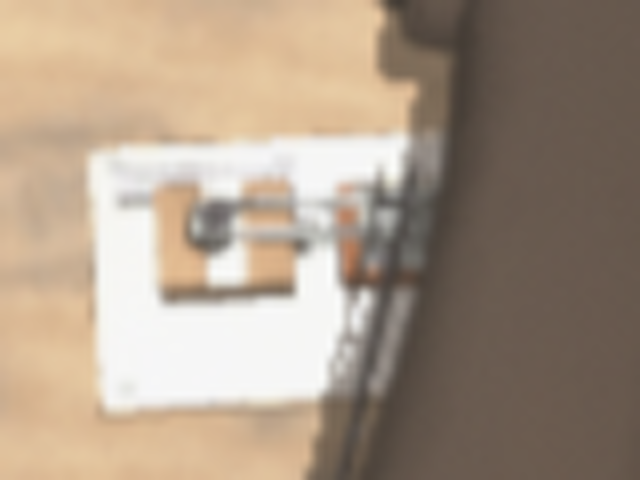

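The side view shows the arm down with its pad on the lid (236,218), the box against fence and riser side, and the handle lying low at (229,184). To confirm the lock from above, I'll move the arm out of the top view.

Request:
step_arm([
  [0,0,0,10,30,-10,-1],
  [0,0,0,10,45,-5,-1],
  [0,0,0,5,45,0,-1],
  [0,0,0,0,45,0,-1],
  [0,0,0,0,45,0,-1],
  [0,0,0,0,45,0,-1],
  [0,0,0,0,45,0,-1],
  [0,0,0,0,45,0,-1],
  [0,0,0,0,45,0,-1],
  [0,0,0,0,45,0,-1],
])

```text
time_s: 23.65
tcp_pos: [0.453, 0.1558, 0.2741]
eef_rot: [-179.7, 0.3, -173.7]
contact_force: [1.5, 1.3, -0.9]
gripper_width: 0.0006
```

Request:
step_arm([
  [0,0,0,0,45,0,-1],
  [0,0,0,0,45,0,-1],
  [0,0,0,0,40,0,-1],
  [0,0,0,0,20,0,-1],
  [0,0,0,0,0,0,-1],
])

```text
time_s: 24.15
tcp_pos: [0.4302, 0.3232, 0.2734]
eef_rot: [-179.7, 0.4, -172.8]
contact_force: [-0.8, -0.9, -0.2]
gripper_width: 0.0004
```

```bash
python3 -c "
from plan import *
st()
S=r.capture('side');crop('s',S,205,150,70,100,6,'pics/s20.png');cv2.imwrite('pics/s20f.png',S[:,:,::-1])
T=r.capture('top');crop('s',T,220,150,95,60,8,'pics/t20.png');cv2.imwrite('pics/t20f.png',T[:,:,::-1])
cv2.imwrite('pics/st20.png',np.vstack([cv2.resize(x[:,:,::-1],(400,300)) for x in(S,T)]))
for n,im in(('side',S),('top',T)):
    hsv=cv2.cvtColor(np.ascontiguousarray(im),cv2.COLOR_RGB2HSV)
    m=((hsv[...,0]>105)&(hsv[...,0]<125)&(hsv[...,1]>150)&(hsv[...,2]>60)).astype(np.uint8)
    k,l,s,c=cv2.connectedComponentsWithStats(m); 
    for i in range(1,k):
        if s[i,4]>20: print(n,s[i],c[i])
for a in (-20,-10,0,10,20,30):
    d=np.array([0,-np.cos(np.radians(a)),np.sin(np.radians(a))]);P=np.array([0,-112,113])
    print(a,proj('side',J(*(P+19*d))).round(1),proj('side',J(*(P-59*d))).round(1),proj('top',J(*(P+19*d))).round(1),proj('top',J(*(P-59*d))).round(1))
"
```

```text
24.15 p [0.4302 0.3232 0.2734] rpy [-179.75    0.37 -172.83] F [-0.78 -0.89 -0.24] w 0.0004 J [-125.4  376.3  273.4] q [ 58.1   5.8 -12.7   0.5 -71.4 -51.1]
side [226 179   7  10  51] [228.76470588 183.50980392]
top [122  31  10   7  49] [126.91836735  33.83673469]
-20 [[227.5 179.1]] [[230.1 180.4]] [[303.3 173. ]] [[284.1 172.3]]
-10 [[227.4 178.2]] [[230.3 183.4]] [[303.6 172.7]] [[283.2 173. ]]
0 [[227.4 177.3]] [[230.4 186.3]] [[303.8 172.5]] [[282.7 173.7]]
10 [[227.4 176.5]] [[230.5 188.9]] [[303.8 172.3]] [[282.8 174.3]]
20 [[227.4 175.7]] [[230.5 191.2]] [[303.7 172.1]] [[283.4 174.8]]
30 [[227.4 175.1]] [[230.4 193.2]] [[303.4 172. ]] [[284.4 175.3]]
```

View pics/t20.png

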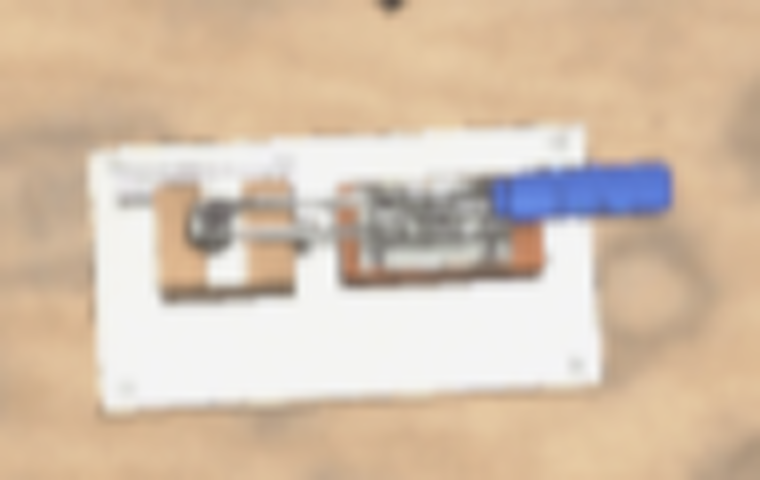

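View pics/s20.png

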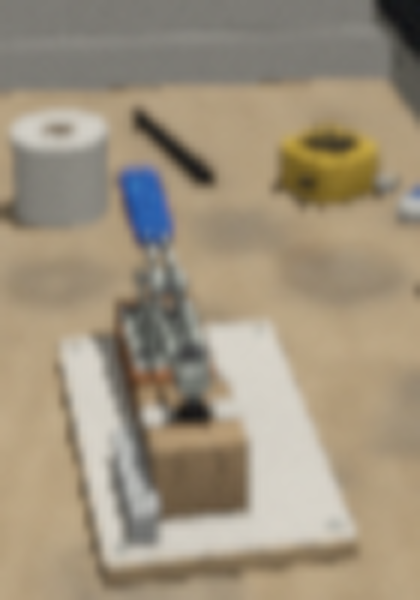

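View pics/st20.png

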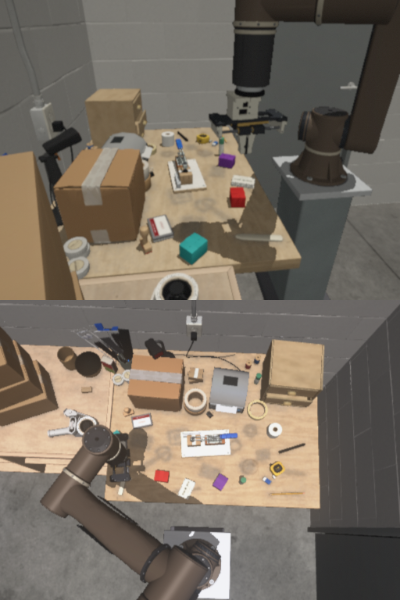

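```bash
python3 -c "
import cv2,numpy as np
a=cv2.imread('pics/s11.png',0).astype(np.float32);b=cv2.imread('pics/s20.png',0).astype(np.float32)
t=a[440:530,200:265]
r=cv2.matchTemplate(b[425:545,185:280],t,cv2.TM_CCOEFF_NORMED);_,m,_,l=cv2.minMaxLoc(r);print('box corner shift px',(l[0]-15)/6,(l[1]-15)/6,m)
for n,x in(('a',a),('b',b)):
    row=x[455:490].mean(0);col=x[:,190:235].mean(1)
    g=np.gradient(row);print(n,'right edge',np.argmax(g[225:265])+225,'left',np.argmax(abs(g[140:180]))+140,'bottom',np.argmax(np.gradient(col)[490:535])+490)
x=np.hstack([cv2.imread('pics/s11.png')[380:540],cv2.imread('pics/s20.png')[380:540]]);cv2.imwrite('pics/cmp.png',x)
"
```

```text
box corner shift px 0.3333333333333333 -1.3333333333333333 0.8824979662895203
a right edge 248 left 143 bottom 518
b right edge 249 left 140 bottom 513
```

View pics/cmp.png

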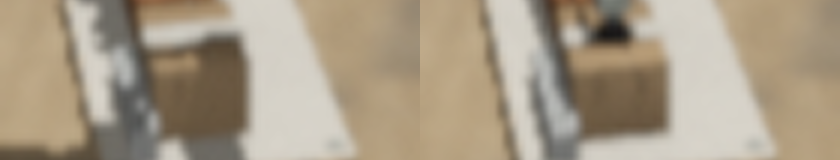

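```bash
python3 -c "
from plan import *
st();print(r.close_job())"
```

```text
24.25 p [0.4305 0.3209 0.2736] rpy [-179.73    0.36 -172.92] F [ 0.8  -0.37 -0.25] w 0.0004 J [-125.3  373.9  273.6] q [ 58.    5.7 -12.8   0.5 -71.5 -51. ]
the job is handed in; nothing more can be done
None
```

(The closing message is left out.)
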